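Close the control box with its quarter-turn screws

ROBOT

A 6-joint arm with a two-finger parallel gripper is mounted at the origin on the work surface; the furniture and walls round the work are solid. World frame = base frame: x ahead of the robot, y to its left, z up, the work surface at z = 0. Lengths are in m, angles in rad, forces in N, time in s.
With the tool pointing down it reaches from about 0.4 to 0.925 m from the base axis. Payload 3.4 kg.
Tool frame: the origin (TCP) lies on the centre line of the jaws, within the pads' length; the fingertips stand 25 mm ahead of it and the grasp point (between the pads) lies 6 mm ahead of it (nose_length is the distance from the TCP to the fingertips, in m); y points along the fingers, x is the direction in which the jaws open and shut, and the axes are right-handed (so a half turn about y gives the same grasp; the last joint's range is limited). The gripper opens to 85 mm and grips with 20 to 120 N. Pads are 22 mm wide; open, the fingers measure 114 mm over their backs; the gripper's body (76 mm by 85 mm) begins 54 mm behind the grasp point. The pads swing forward as they close: fully open they stand 13 mm farther back than shut.
Start: joints at [1.073, 0.307, 1.506, -0, 1.328, -0.073], TCP at [0.237, 0.524, 0.256] pointing down, gripper open.
Joint ranges: [-3.12, 3.12], [-1.05, 2.28], [0.14, 2.33], [-1.42, 4.57], [0.1, 2.73], [-2.68, 2.68]. Speed limits (rad/s): [2.57, 2.57, 3.14, 3.14, 3.14, 3.14].

INTERFACE

Orientations are given as a unit quaternion [w, x, y, z].
In Python, from bench import * gives the robot as it stands.
- The arm moves only by the tool jog_arm, never from a script. Its arguments are lists of equal length, an entry for each row: "delta_pos": the shift along the world's x, y, z in cm, a list of three; "turn": the turn, a rotation vector about the world's x, y, z in rad, a list of three; "jaw": the opening in per cent of the stroke, from 0 (shut) to 100 (fully open). In form: {"delta_pos": [[x, y, z], ...], "turn": [[ax, ay, az], ...], "jaw": [jaw, ...]}. A call has 1 to 10 rows; each row is the pose to reach, as a shift and turn from the pose measured when the call began; what a row does not reach only later rows make up. A row lasts 1/12 s, in which the tool goes at most 41.7 mm and 7.16 degrees, less where a joint would pass 70% of its speed; a pose out of reach is approached as far as the arm can. A call with a gripper value outside its range is refused whole. The fingers move at their own pace and stop on an object; "squeeze" is the grip in N (left out, the last holds). Time passes only in rows, so rows that repeat a pose let the fingers close. It gives the time, the measured TCP pose, the force and the opening at its end, in the units of the state.
- read_state(): the state, without advancing time (a new reading comes with each control period).
- camera(name): name is "scene" or "top" or "wrist"; returns the picture (480x640x3 uint8, red, green, blue); there is no depth.
- camera_model(name): a dict with "intrinsics" (3x3 intrinsics, pixels), "T" (4x4, takes a point from camera to world coordinates). Camera axes: x right, y down, z forward; pixel columns grow to the right and rows downward; lengths in m; the calibration is good to about 2 mm. The wrist camera is an equidistant fisheye: a pixel r from the principal point sees the ray r / f radians off the axis. A picture is of the moment at which its call begins: read the wrist's pose just before it. camera_model takes no time and is no camera call; for the wrist camera it gives the pose at the moment of the call.
- job_done(): hands the job in, once; it reports no verdict.
The state is a dict: "time": time; "joint_positions": joint angles; "joint_velocities": joint speeds; "effort": joint torques, N m; "ee_pos": TCP position; "ee_rot": TCP orientation; "ft_force": force on the tool from outside, world axes, zero at the start; "wrist_torque": the same for the moment, N m; "gripper_width": opening from 0.0 (shut) to 1.0 (fully open).
Only numpy, scipy, OpenCV 4.12 (cv2) and the standard library are available. Lean on these libraries where they do the work, as an engineer would, in place of code of your own. Each camera call takes 0.05 s, during which the arm holds its last target. There are 200 camera calls.

TASK

The small control box stands open after a fuse change. Put its loose white cover back over the collar on its sloping front, seated flat all round, without banging it down; then take the red wing key from its wooden block and, with its blade in the slots, turn both cover screws clockwise to their stops. Put the key back upright in the slot of its block and leave the other things on the bench where they stand.

Things in the scene. Friction and masses are not known exactly. Their poses are not given: they have to be found in the camera images.
- control_box: grey wedge-shaped control box, 147 mm long (x), 102 mm wide (y), 95 mm high at the back, fixed to the bench for the whole run. Origin: on the bench below the middle of its rim; x points from its low front to its high back, z up. It stands sideways to the robot, sloping down to the robot's left.
- box_rim: open collar on the box's slope, 86 x 140 mm outside, walls 5 mm, outer bevel 3 mm, 26 mm high. Origin: middle of the rim plane, 75 mm over the bench; z the slope's outward normal (30 deg off vertical, toward the low front), y up the slope, x across. The seated cover has this same frame (2 mm side play). Inside each end wall a steel flange (y 56 to 65 mm, 5 to 9 mm below the rim) takes a cam.
- cover: loose white cover, 96 x 150 x 23 mm, about 0.22 kg: 5 mm plate with 18 mm deep skirt (inside 90 x 144 mm), lying on its skirt, handle up. Origin: centre of the plate's underside, 18 mm over the skirt's edge; z out of the plate, y along the long side. Black handle bar along x, 66 x 14 mm, at z = 27 to 45 mm, centred. Screw heads at y = +45 and -45 mm. It fits either way round.
- cover_grip (a point): centre of the cover's black handle bar (36 mm over the cover's origin along its z); axes as the cover's
- screw_left_head (a point): centre of the top face of the steel screw head at y = +45 mm on the cover; axes as the cover's. Head 34 mm across, level with the black ring (42 mm) round it, 8 mm above the plate. Its straight slot is 28 mm long, 6.5 mm wide, 7 mm deep, closed at both ends, with bevelled edges, with bevelled edges, with bevelled edges, with bevelled edges.
- screw_right_head (a point): the same for the screw at y = -45 mm
- screw_left (a joint): turn of that screw, rad: 0 open, 1.571 locked (stop); grows clockwise seen from outside; starts at 0.05 to 0.3. Slot along the cover's x at 0, along its y at 1.571. A cam below swings under the box's flange as it locks: a screw turned much beyond 0.3 beforehand keeps the cover from seating. Friction about 0.1 N m.
- screw_right (a joint): the same for the other screw
- wing_key: red wing key, 136 mm, 0.11 kg: steel blade 23 mm wide (its x; 20 at the tip), 2.6 mm thick at the tip, 5 mm thick 14 mm up; shaft 10 mm; red collar 27 mm across at z = 72 to 80 mm; flat red grip 62 mm wide (x), 16 mm thick (y), at z = 86 to 136 mm. Origin: middle of the blade's tip; z from tip to grip, x along blade width and grip width.
- key_tip (a point): middle of the tip of the key's blade; axes as the key's
- key_block: wooden tool block, 66 x 100 mm, 80 mm high, fixed. Origin: centre of its underside, x along the key's slot. The key hangs in a slot 30 mm (x) by 13 mm (y) through the block, its collar resting on the top.
- block_slot (a point): middle of the slot's mouth on top of the block (80 mm above the bench); axes as the block's
- tea_glass: bystander: waisted tea glass, 62 mm across, 86 mm high, at the back of the bench; origin under its centre
- tea_tin: bystander: white tea tin, 69 mm across, 138 mm high, at the back; origin under its centre
- spare_tin: bystander: a second white tea tin, the same, at the back right; origin under its centre

How it is judged:
On the way, in this order (a step that is already met when the one before it is completed fails the run):
1. the cover sits flat on the rim all round, both screws still open (horizontal distance between cover and box_rim below 0.008 m and z of cover in the frame of box_rim below 0.002 m and angle between the z axis of cover and the z axis of box_rim, either way round below 0.03 rad and value of joint each of screw_left, screw_right below 0.8 rad), for 0.2 s.
2. both screws are turned to their stops, the key's blade in the slot of the last (value of joint each of screw_left, screw_right above 1.35 rad and (distance between key_tip and screw_left_head below 0.02 m or distance between key_tip and screw_right_head below 0.02 m)), for 0.1 s.
At the end, for the whole second after the job is handed in: The cover sits on the box's collar within 6 mm of its seat and at most 2 mm above the rim, flat within 0.03 rad; both screws are at 1.35 rad or more; the key stands in its block's slot, collar on the top (tip below 13 mm over the bench), within 0.1 rad of upright; all at rest (distance between cover and box_rim below 0.006 m and z of cover in the frame of box_rim below 0.002 m and angle between the z axis of cover and the z axis of box_rim, either way round below 0.03 rad and value of joint each of screw_left, screw_right above 1.35 rad and horizontal distance between key_tip and block_slot below 0.015 m and height (world z) of key_tip below 0.013 m and angle between wing_key's own z axis and vertical below 0.1 rad and linear speed of each of wing_key, cover below 0.02 m/s); the robot touches nothing.
It fails at once if the cover is banged onto the box (over 60 N between them) (contact force between cover and control_box above 60 N).
It fails at once if a bystander is pushed more than 30 mm or tipped over (distance of any of tea_glass, tea_tin, spare_tin from where it was at the start of the episode above 0.03 m or angle between any of tea_glass, tea_tin, spare_tin's own z axis and vertical above 0.6 rad).
It also fails if it takes over 72 s, if anything falls off the work surface, if the arm or the gripper's body presses on something with over 40 N, if the wrist force passes 120 N, or if a joint passes its speed limit or range.

## Working session

There is one attempt and no reset: what is moved stays moved. The work goes in short steps, Python scripts to look and compute and a tool call to move; the robot and the scene stay as the last step left them, time stands still between calls to the robot, and variables do not carry over. Pictures are saved under pics/ and viewed, about 8 in all and at most 12, crops included, and the job is handed in when it is done.

Besides the shell and the picture viewer there is one more tool, called after "Emit:" in YAML: its name, and indented under it one key for each argument. jog_arm: Moves the arm, as the interface text tells. Its arguments: {"type":"object","properties":{"delta_pos":{"type":"array"},"turn":{"type":"array"},"jaw":{"type":"array"},"squeeze":{"type":"number"}},"required":["delta_pos","turn","jaw"]}

```bash
ls; mkdir -p pics; python3 - <<'E'
from bench import *
import cv2,numpy as np
s=read_state();print(s)
ims=[]
for n in ("scene","top"):
    im=camera(n);cv2.imwrite(f"pics/{n}0.png",im[:,:,::-1]);m=camera_model(n);print(n,np.round(m["intrinsics"],1).tolist(),np.round(m["T"],4).tolist())
E
```

```text
pics
{'time': 0.0, 'joint_positions': array([ 1.07248940e+00,  3.07585740e-01,  1.50765590e+00,  5.02015374e-06,
        1.32836603e+00, -7.34768063e-02]), 'joint_velocities': array([ 0.00183107, -0.00305883,  0.0015913 , -0.00042516, -0.00032396,
        0.00126974]), 'effort': array([-8.50556830e-05, -4.57551920e+01, -2.51913947e+01,  1.46239599e-04,
        1.33661678e-02, -5.43475196e-06]), 'ee_pos': array([0.23670463, 0.52333323, 0.25538026]), 'ee_rot': array([-0.59383316,  0.59451261,  0.38272491, -0.38397731]), 'ft_force': array([0.08074887, 0.77469024, 0.43192216]), 'wrist_torque': array([-0.00425811,  0.05657668,  0.02692335]), 'gripper_width': 0.9957725450854664}
scene [[493.1, 0.0, 318.1], [0.0, 493.1, 243.3], [0.0, 0.0, 1.0]] [[0.8725, -0.2927, 0.3913, 0.0893], [-0.4885, -0.5055, 0.7112, -0.7881], [-0.0104, -0.8117, -0.5841, 0.6857], [0.0, 0.0, 0.0, 1.0]]
top [[498.6, 0.0, 321.1], [0.0, 498.6, 241.2], [0.0, 0.0, 1.0]] [[-0.0247, -0.9831, 0.1813, 0.3368], [-0.9995, 0.0276, 0.0135, -0.0933], [-0.0183, -0.1809, -0.9833, 1.0267], [0.0, 0.0, 0.0, 1.0]]
```

View pics/scene0.png

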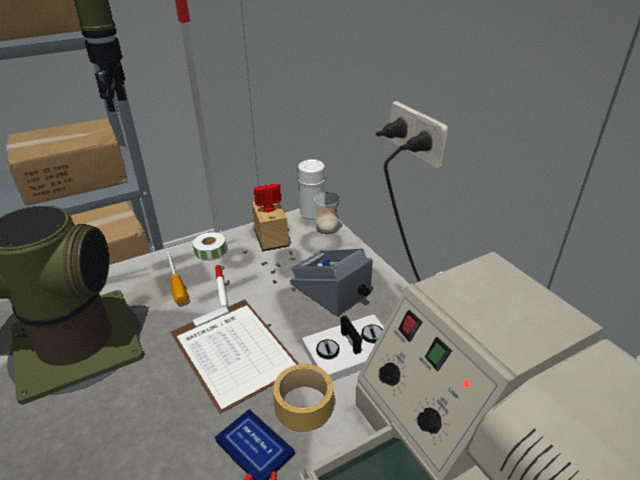

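View pics/top0.png

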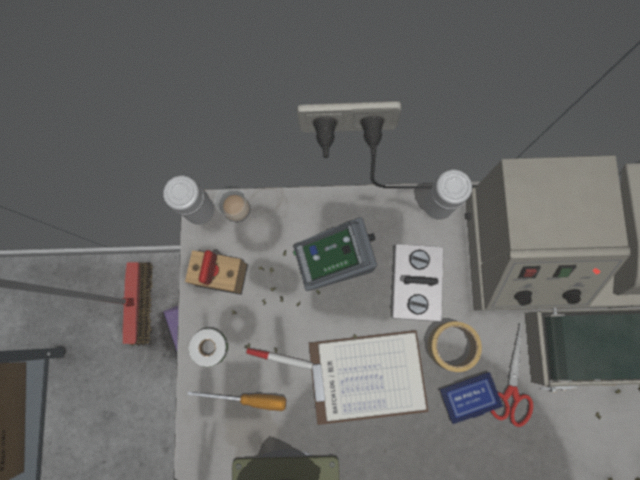

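```bash
cat > h.py <<'E'
from bench import *
import cv2,numpy as np
def ray(m,uv):
    K=np.array(m["intrinsics"]);T=np.array(m["T"])
    d=T[:3,:3]@np.linalg.inv(K)@np.array([uv[0],uv[1],1.]);return T[:3,3],d
def onz(m,uv,z):
    o,d=ray(m,uv);return o+d*(z-o[2])/d[2]
def proj(m,p):
    T=np.linalg.inv(np.array(m["T"]));q=T[:3,:3]@np.asarray(p)+T[:3,3];q=np.array(m["intrinsics"])@q;return q[:2]/q[2]
def tri(a,b): # closest point of two rays (o,d)
    A=[];B=[]
    for o,d in (a,b):
        d=d/np.linalg.norm(d);P=np.eye(3)-np.outer(d,d);A.append(P);B.append(P@o)
    return np.linalg.solve(sum(A),sum(B))
E
python3 - <<'E'
from h import *
im=cv2.imread("pics/top0.png");m=camera_model("top")
g=im.astype(int)
def blob(mask,box):
    k=np.zeros(mask.shape,np.uint8);x0,y0,x1,y1=box;k[y0:y1,x0:x1]=mask[y0:y1,x0:x1]
    n,l,s,c=cv2.connectedComponentsWithStats(k);i=1+np.argmax(s[1:,4])
    p=np.argwhere(l==i)[:,::-1].astype(np.float32);return c[i],s[i],cv2.minAreaRect(p)
B,G,R=g[...,0],g[...,1],g[...,2]
c,s,r=blob((R>120)&(R-G>70),(185,240,250,300));print("red",c,s,r,"at z .14",onz(m,c,.144))
c,s,r=blob((g.min(2)>170),(380,235,450,330));print("cover",c,s,r);
for p in cv2.boxPoints(r):print(p,onz(m,p,.023))
c,s,r=blob((g.max(2)<70),(395,265,442,295));print("handle",c,s,r,onz(m,c,.063))
c=cv2.resize(im[160:330,160:480],None,fx=2.5,fy=2.5,interpolation=cv2.INTER_CUBIC);cv2.imwrite("pics/c1.png",c)
E
```

```text
red [204.89940828 266.09467456] [200 251  11  31 169] ((204.97544860839844, 266.1080627441406), (5.762148380279541, 30.80533218383789), 12.804266929626465) at z .14 [0.46011544 0.12805993 0.144     ]
cover [418.11349134 283.69553327] [ 394  245   49   75 2194] ((418.71649169921875, 282.2371520996094), (47.40559768676758, 73.3333740234375), 2.6025619506835938)
[393.3732  317.78973] [ 0.36330899 -0.21918957  0.023     ]
[396.7031  244.53198] [ 0.51068721 -0.23347083  0.023     ]
[444.05978 246.68457] [ 0.50356253 -0.32925345  0.023     ]
[440.7299  319.94232] [ 0.35673472 -0.31251454  0.023     ]
handle [419.91447368 279.83552632] [404 277  33   8 152] ((420.03179931640625, 280.1025390625), (31.97783660888672, 6.18025541305542), 4.573921203613281) [ 0.43335929 -0.26896345  0.063     ]
```

View pics/c1.png

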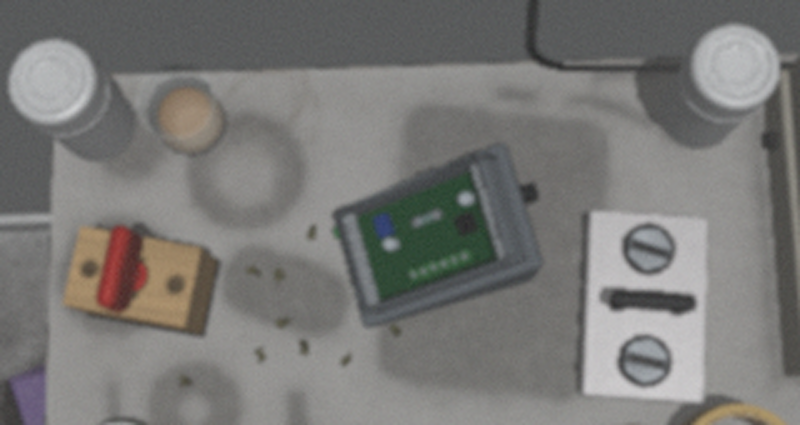

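```bash
python3 - <<'E'
from h import *
from scipy.spatial.transform import Rotation as Ro
s=read_state();print(np.round(Ro.from_quat(np.roll(s["ee_rot"],-1)).as_matrix(),3).tolist())
w=camera_model("wrist");print({k:np.round(v,3).tolist() if not isinstance(v,str) else v for k,v in w.items()})
m=camera_model("top")
for n,p,z in [("LT",(335,213),.0374),("LB",(368,325),.0374),("RT",(497,147),.1074),("RB",(540,262),.1074),("FlL1",(347,222),.036),("FlL2",(378,305),.036),("flR1",(473,170),.101),("flR2",(500,258),.101),
 ("blk",(80,226),.08),("blk",(215,252),.08),("blk",(200,333),.08),("blk",(65,303),.08),("keytop",(124,232),.144),("keybot",(116,303),.144)]:
    print(n,np.round(onz(m,(160+p[0]/2.5,160+p[1]/2.5),z),3))
E
```

```text
[[0.412, -0.001, -0.911], [0.911, -0.002, 0.412], [-0.002, -1.0, 0.0]]
{'intrinsics': [[371.648, 0.0, 316.69], [0.0, 371.648, 242.021], [0.0, 0.0, 1.0]], 'T': [[0.413, 0.872, 0.264, 0.17], [0.911, -0.395, -0.121, 0.555], [-0.001, 0.29, -0.957, 0.374], [0.0, 0.0, 0.0, 1.0]]}
LT [ 0.513 -0.025  0.037]
LB [ 0.422 -0.05   0.037]
RT [ 0.547 -0.153  0.107]
RB [ 0.459 -0.181  0.107]
FlL1 [ 0.505 -0.034  0.036]
FlL2 [ 0.437 -0.058  0.036]
flR1 [ 0.531 -0.134  0.101]
flR2 [ 0.464 -0.152  0.101]
blk [0.5  0.17 0.08]
blk [0.477 0.065 0.08 ]
blk [0.415 0.076 0.08 ]
blk [0.441 0.18  0.08 ]
keytop [0.484 0.12  0.144]
keybot [0.433 0.125 0.144]
```

Emit:
jog_arm:
  delta_pos:
    - [2, -4, 1]
    - [4, -8, 3]
    - [6, -12, 5]
    - [8, -16, 8]
    - [10, -20, 11]
    - [12, -24, 14]
    - [13, -28, 15]
    - [14, -32, 15]
    - [15, -36, 15]
    - [16, -40, 15]
  turn:
    - [0, 0, 0]
    - [0, 0, 0]
    - [0, 0, 0]
    - [0, 0, 0]
    - [0, 0, 0]
    - [0, 0, 0]
    - [0, 0, 0]
    - [0, 0, 0]
    - [0, 0, 0]
    - [0, 0, 0]
  jaw: [100, 100, 100, 100, 100, 100, 100, 100, 100, 100]

```text
time: 0.93
ee_pos: [0.3843, 0.1693, 0.4027]
ee_rot: [-0.594, 0.595, 0.384, -0.383]
ft_force: [1.0, 0.3, 0.7]
gripper_width: 1.0
```

Emit:
jog_arm:
  delta_pos:
    - [0.4, -2, 0]
    - [0.8, -4, 0]
    - [1.2, -6, 0]
    - [1.6, -9, 0]
    - [2, -12, 0]
    - [2.4, -15, 0]
    - [2.8, -18, 0]
    - [3.2, -20, 0]
    - [3.6, -22, 0]
    - [3.6, -22, 0]
  turn:
    - [0, 0, -0.124]
    - [0, 0, -0.248]
    - [0, 0, -0.372]
    - [0, 0, -0.496]
    - [0, 0, -0.62]
    - [0, 0, -0.744]
    - [0, 0, -0.868]
    - [0, 0, -0.992]
    - [0, 0, -1.116]
    - [0, 0, -1.24]
  jaw: [60, 60, 60, 60, 60, 60, 60, 60, 60, 60]

```text
time: 1.77
ee_pos: [0.4208, -0.0539, 0.4022]
ee_rot: [-0.705, 0.707, -0.037, 0.036]
ft_force: [-1.1, 0.2, 1.1]
gripper_width: 0.603
```

```bash
cat >> h.py <<'E'
def snapw(name):
    m=camera_model("wrist");im=camera("wrist")[:,:,::-1].copy()
    K=np.array(m["intrinsics"]);Kn=K.copy();Kn[0,0]=Kn[1,1]=300
    # fisheye equidistant -> pinhole with f=300 (same centre)
    a,b=cv2.fisheye.initUndistortRectifyMap(K,np.zeros(4),np.eye(3),Kn,(640,480),cv2.CV_32FC1)
    r=cv2.remap(im,a,b,cv2.INTER_CUBIC);cv2.imwrite(f"pics/{name}.png",r);m=dict(intrinsics=Kn,T=m["T"])
    import pickle;pickle.dump(m,open(f"pics/{name}.pkl","wb"));return r,m
E
python3 - <<'E'
from h import *
s=read_state();print(s["ee_pos"],s["joint_positions"])
r,m=snapw("w1")
E
```

```text
[ 0.42075847 -0.05387341  0.40218384] [-0.22418389  0.00207008  1.52365051 -0.00342977  1.61653548 -0.1212558 ]
```

View pics/w1.png

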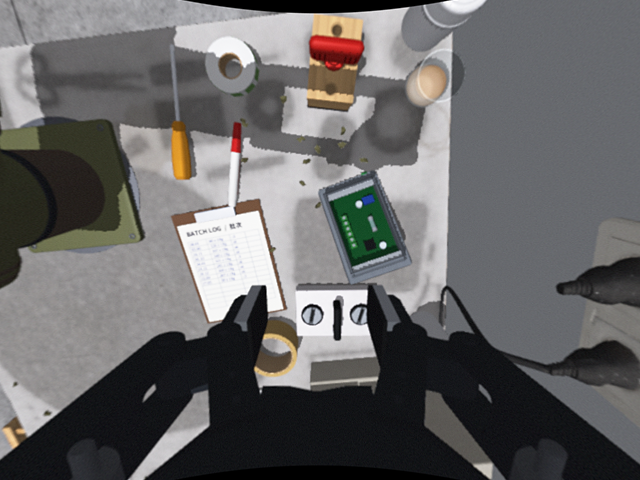

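```bash
python3 - <<'E'
import cv2,numpy as np
r=cv2.imread("pics/w1.png")
f=lambda x,y,w,h,k:cv2.resize(r[y:y+h,x:x+w],None,fx=k,fy=k,interpolation=cv2.INTER_CUBIC)
a=f(310,160,110,130,4.5) # 495x585
b=f(297,5,75,110,2.6)  #195x286
c=f(290,275,90,75,3)   #270x225
o=np.zeros((585,770,3),np.uint8);o[:,:495]=a;o[:286,500:695]=b;o[300:525,500:770]=c;cv2.imwrite("pics/c2.png",o)
E
```

```text
(no output)
```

View pics/c2.png

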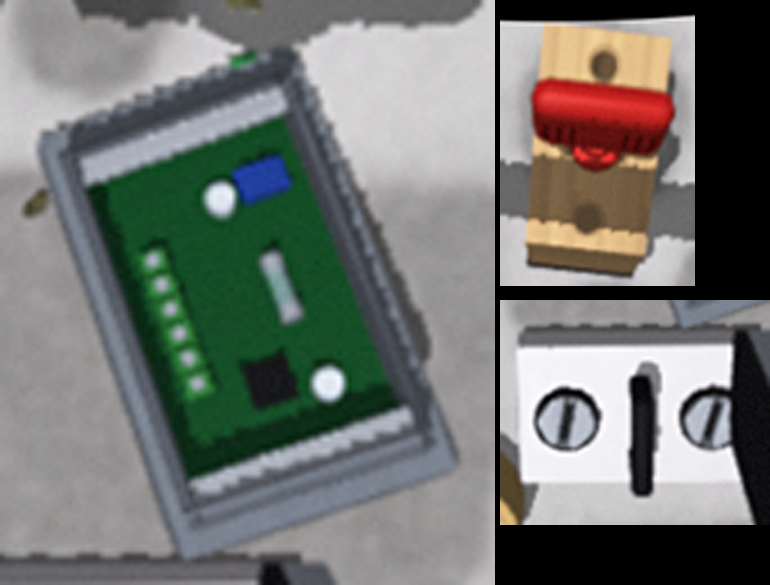

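```bash
python3 - <<'E'
from h import *
import pickle
m=pickle.load(open("pics/w1.pkl","rb"));t=camera_model("top")
print("cam",m["T"][:3,3])
P={}
for n,p,z in [("D1",(88,185),.0427),("D2",(290,110),.0427),("D3",(80,158),.0382),("D4",(283,88),.0382),("U1",(187,485),.0987),("U2",(410,408),.0987),("U3",(195,500),.1032),("U4",(412,425),.1032),("oD1",(40,140),.0374),("oD2",(295,52),.0374),("oU1",(180,555),.1074),("oU2",(455,462),.1074)]:
    P[n]=onz(m,(310+p[0]/4.5,160+p[1]/4.5),z);print(n,np.round(P[n],4))
for a,b,c,d in [("D1","D2","U1","U2"),("D3","D4","U3","U4"),("oD1","oD2","oU1","oU2")]:
    A,B,C,D=[P[k] for k in (a,b,c,d)];dm=(A+B)/2;um=(C+D)/2
    print("centre",np.round((dm+um)/2,4),"len",np.linalg.norm(um-dm),"yaw up",np.degrees(np.arctan2(*(um-dm)[[1,0]])),"w",np.linalg.norm(B-A),np.linalg.norm(D-C),"yaw x",[np.degrees(np.arctan2(*(q)[[1,0]])) for q in(B-A,D-C)])
# cover, key in wrist
f=lambda p,x,y,k,z:np.round(onz(m,(x+p[0]/k,y+p[1]/k),z),4)
for n,p,z in [("screwL",(68,119),.031),("screwR",(211,119),.031),("bar1",(140,82),.063),("bar2",(142,190),.063),("plateTL",(20,47),.023),("plBL",(24,183),.023)]:
    print(n,f(p,290,275,3,z))
for n,p,z in [("keyL",(35,100),.135),("keyR",(172,110),.135),("keytopL",(35,88),.144),("keytopR",(172,97),.144),("blk",(43,25),.08),("blk",(171,38),.08),("blk",(146,248),.08),("blk",(28,235),.08)]:
    print(n,f(p,297,5,2.6,z))
E
```

```text
cam [0.42868202 0.02045818 0.52007937]
D1 [ 0.441  -0.059   0.0427]
D2 [ 0.5135 -0.0401  0.0427]
D3 [ 0.4391 -0.0498  0.0382]
D4 [ 0.5123 -0.0328  0.0382]
U1 [ 0.4633 -0.1536  0.0987]
U2 [ 0.5382 -0.1341  0.0987]
U3 [ 0.4652 -0.1574  0.1032]
U4 [ 0.5376 -0.1384  0.1032]
oD1 [ 0.4256 -0.0421  0.0374]
oD2 [ 0.5172 -0.021   0.0374]
oU1 [ 0.4585 -0.1749  0.1074]
oU2 [ 0.5502 -0.1511  0.1074]
centre [ 0.489  -0.0967  0.0707] len 0.11218670234956184 yaw up -76.01835223223038 w 0.07498651181742098 0.07745486784560537 yaw x [np.float64(14.54805270770399), np.float64(14.604503932308747)]
centre [ 0.4885 -0.0946  0.0707] len 0.1274689045450538 yaw up -76.4629358882165 w 0.07508602642681894 0.07485168618894396 yaw x [np.float64(13.074484832712336), np.float64(14.702202981935319)]
centre [ 0.4879 -0.0973  0.0724] len 0.1525158446020439 yaw up -75.94275068381185 w 0.09397773669997135 0.09471394144425828 yaw x [np.float64(12.966849115733282), np.float64(14.51072383649304)]
screwL [ 0.3911 -0.2667  0.031 ]
screwR [ 0.4784 -0.2758  0.031 ]
bar1 [ 0.4366 -0.2286  0.063 ]
bar2 [ 0.4318 -0.2994  0.063 ]
plateTL [ 0.3668 -0.2192  0.023 ]
plBL [ 0.3575 -0.3144  0.023 ]
keyL [0.4336 0.1345 0.135 ]
keyR [0.4919 0.1247 0.135 ]
keytopL [0.434  0.1362 0.144 ]
keytopR [0.4907 0.127  0.144 ]
blk [0.4416 0.1815 0.08  ]
blk [0.5022 0.1698 0.08  ]
blk [0.4839 0.0789 0.08  ]
blk [0.4241 0.0913 0.08  ]
```

Emit:
jog_arm:
  delta_pos:
    - [0.2, -2.5, -2.5]
    - [0.4, -5, -5.5]
    - [0.6, -7.5, -8.5]
    - [0.8, -10, -11.5]
    - [1, -12.5, -14.5]
    - [1.2, -15, -18]
    - [1.3, -18, -21.5]
    - [1.4, -20.5, -25]
    - [1.4, -21.7, -28]
    - [1.4, -21.7, -28.2]
  turn:
    - [0, 0, -0.01]
    - [0, 0, -0.01]
    - [0, 0, -0.01]
    - [0, 0, -0.01]
    - [0, 0, -0.01]
    - [0, 0, -0.01]
    - [0, 0, -0.01]
    - [0, 0, -0.01]
    - [0, 0, -0.01]
    - [0, 0, -0.01]
  jaw: [45, 45, 45, 45, 45, 45, 45, 45, 45, 45]

```text
time: 2.65
ee_pos: [0.4316, -0.2697, 0.1142]
ee_rot: [0.707, -0.705, 0.045, -0.038]
ft_force: [-1.3, 0.6, 0.2]
gripper_width: 0.449
```

```bash
python3 - <<'E'
from h import *
s=read_state();print(s["ee_pos"],s["joint_positions"])
r,m=snapw("w2")
g=r.astype(int);mask=((g.min(2)>150)&(g.max(2)-g.min(2)<40)).astype(np.uint8)
print("proj bar",proj(m,(.4345,-.271,.063)),"plate",[np.round(proj(m,p)).tolist() for p in [(.36,-.22,.023),(.51,-.22,.023),(.36,-.32,.023),(.51,-.32,.023)]])
cv2.imwrite("pics/w2c.png",cv2.resize(r[120:480,130:520],None,fx=1.6,fy=1.6))
E
```

```text
[ 0.43155693 -0.26971867  0.11420475] [-0.63949407  0.37657885  1.8217966  -0.00380054  0.95360707 -0.51972818]
proj bar [322.33168545 279.85681804] plate [[208.0, 201.0], [423.0, 176.0], [236.0, 326.0], [426.0, 306.0]]
```

View pics/w2c.png

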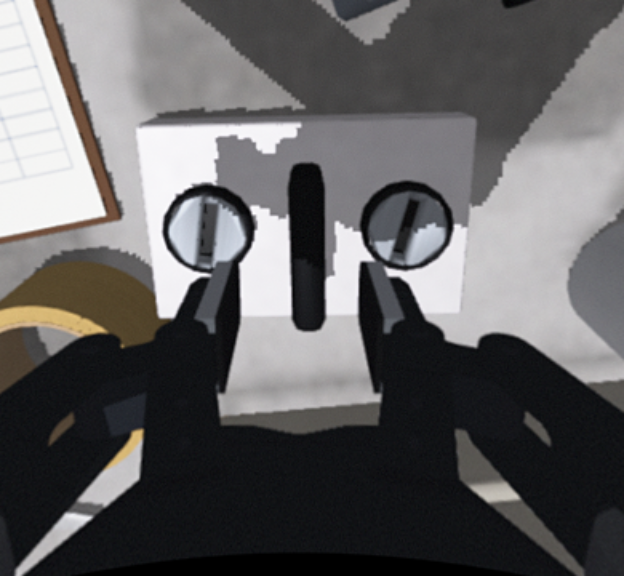

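```bash
python3 - <<'E'
from h import *
import pickle
m=pickle.load(open("pics/w2.pkl","rb"))
for n,p,z in [("TL",(138,125),.023),("TR",(475,117),.023),("BL",(158,317),.023),("BR",(462,313),.023),("sL",(208,228),.031),("sR",(407,224),.031),("barT",(307,164),.063),("barB",(307,330),.063),("slL1",(208,198),.031),("slL2",(206,260),.031),("slR1",(417,200),.031),("slR2",(397,250),.031)]:
    print(n,np.round(onz(m,(130+p[0]/1.6,120+p[1]/1.6),z),4))
E
```

```text
TL [ 0.366  -0.2184  0.023 ]
TR [ 0.5122 -0.2321  0.023 ]
BL [ 0.3555 -0.3128  0.023 ]
BR [ 0.5045 -0.3275  0.023 ]
sL [ 0.3903 -0.2666  0.031 ]
sR [ 0.4788 -0.2749  0.031 ]
barT [ 0.4383 -0.2352  0.063 ]
barB [ 0.4305 -0.3032  0.063 ]
slL1 [ 0.3927 -0.2527  0.031 ]
slL2 [ 0.3867 -0.2819  0.031 ]
slR1 [ 0.4838 -0.2642  0.031 ]
slR2 [ 0.4736 -0.2869  0.031 ]
```

Emit:
jog_arm:
  delta_pos:
    - [0.3, -0.1, -2]
    - [0.3, -0.1, -3.8]
    - [0.3, -0.1, -5]
    - [0.3, -0.1, -5.2]
    - [0.3, -0.1, -5.2]
    - [0.3, -0.1, -5.2]
    - [0.3, -0.1, -5.2]
    - [0.3, -0.1, -5.2]
    - [0.3, -0.1, -5.2]
  turn:
    - [0, 0, 0]
    - [0, 0, 0]
    - [0, 0, 0]
    - [0, 0, 0]
    - [0, 0, 0]
    - [0, 0, 0]
    - [0, 0, 0]
    - [0, 0, 0]
    - [0, 0, 0]
  jaw: [45, 45, 45, 45, 0, 0, 0, 0, 0]
  squeeze: 80

```text
time: 3.45
ee_pos: [0.4357, -0.2694, 0.066]
ee_rot: [0.707, -0.705, 0.044, -0.039]
ft_force: [-0.0, 4.0, 6.6]
gripper_width: 0.147
```

Emit:
jog_arm:
  delta_pos:
    - [0, 0, 1]
    - [0, 0, 4]
    - [0, 0, 8]
    - [0, 0, 12]
    - [0, 1, 16]
    - [0, 3, 19]
    - [0, 5, 21]
    - [0.5, 7, 21]
    - [1, 9, 21]
    - [1, 9, 21]
  turn:
    - [0, 0, 0]
    - [0, 0, 0]
    - [0, 0, 0]
    - [0, 0, 0]
    - [0, 0, -0.1]
    - [0, 0, -0.2]
    - [0, 0, -0.3]
    - [0, 0, -0.4]
    - [0, 0, -0.5]
    - [0, 0, -0.5]
  jaw: [0, 0, 0, 0, 0, 0, 0, 0, 0, 0]

```text
time: 4.28
ee_pos: [0.4455, -0.176, 0.277]
ee_rot: [0.676, -0.671, 0.217, -0.214]
ft_force: [-0.7, 0.5, -3.4]
gripper_width: 0.145
```

```bash
cat >> h.py <<'E'
from scipy.spatial.transform import Rotation as Ro
def tool():
    s=read_state();return s["ee_pos"],Ro.from_quat(np.roll(s["ee_rot"],-1)),s
ya=np.radians(14.1);U=np.array([np.sin(ya),-np.cos(ya),0]);C0=np.array([.4884,-.0943,.075])
Z=np.array([0,0,1.]);N=np.cos(np.pi/6)*Z-.5*U;YS=np.cos(np.pi/6)*U+.5*Z;XS=np.cross(YS,N)
def go(pos,R): # print delta in cm and rotvec
    p,r,s=tool();d=(pos-p)*100;v=(R*r.inv()).as_rotvec();print("delta cm",np.round(d,2),"turn",np.round(v,4),"ang deg",round(np.degrees(np.linalg.norm(v)),1),"ft",np.round(s["ft_force"],1),"q",np.round(s["joint_positions"],2));return d,v
def RT(x,y): return Ro.from_matrix(np.stack([x,y,np.cross(x,y)],1))
E
python3 - <<'E'
from h import *
R=RT(YS,-N)
p,r,s=tool();print(p,s["gripper_width"])
go(C0+N*(.048+.038),R)
import sys
print(XS,YS,N)
E
```

```text
[ 0.4455433  -0.1759509   0.27702583] 0.1449704656214496
delta cm [  3.24  12.34 -12.75] turn [-0.4502 -0.301  -0.6897] ang deg 50.2 ft [-0.7  0.5 -3.4] q [-0.47  0.16  1.66  0.01  1.33  0.15]
[-9.69872015e-01 -2.43615012e-01  1.38777878e-17] [ 0.21097679 -0.8399338   0.5       ] [-0.12180751  0.48493601  0.8660254 ]
```

Emit:
jog_arm:
  delta_pos:
    - [0.3, 2, 0]
    - [0.6, 4, 0]
    - [0.9, 6, 0]
    - [1.2, 8, 0]
    - [1.6, 10, -1]
    - [2, 11.5, -3]
    - [2.4, 13, -5]
    - [2.7, 13.7, -7]
    - [2.9, 13.8, -9]
    - [2.9, 13.8, -10]
  turn:
    - [-0.045, -0.03, -0.069]
    - [-0.09, -0.06, -0.138]
    - [-0.135, -0.09, -0.207]
    - [-0.18, -0.12, -0.276]
    - [-0.225, -0.15, -0.345]
    - [-0.27, -0.18, -0.414]
    - [-0.315, -0.21, -0.483]
    - [-0.36, -0.241, -0.552]
    - [-0.405, -0.271, -0.621]
    - [-0.45, -0.301, -0.69]
  jaw: [0, 0, 0, 0, 0, 0, 0, 0, 0, 0]

```text
time: 5.12
ee_pos: [0.4741, -0.0373, 0.1764]
ee_rot: [-0.427, 0.651, -0.276, 0.564]
ft_force: [-0.7, -0.7, -3.3]
gripper_width: 0.142
```

```bash
python3 - <<'E'
from h import *
p,r,s=tool();go(C0+N*(.048+.038),RT(YS,-N))
r2,m=snapw("w3");
t=camera("top")[:,:,::-1];cv2.imwrite("pics/t3.png",t)
go(C0+N*(.048+.038),RT(YS,-N))
o=np.zeros((480,780,3),np.uint8);o[:,:480]=r2[:,80:560];o[:375,480:]=cv2.resize(t[180:330,260:380],(300,375),interpolation=cv2.INTER_CUBIC);cv2.imwrite("pics/c3.png",o)
E
```

```text
delta cm [ 0.39 -1.53 -2.7 ] turn [-0.0015 -0.0005 -0.0019] ang deg 0.1 ft [-0.7 -0.7 -3.3] q [ 0.2   0.28  1.93 -0.63  1.    1.89]
delta cm [ 0.51 -1.59 -2.52] turn [-0.0018 -0.009  -0.0064] ang deg 0.6 ft [-0.7 -0.7 -4.4] q [ 0.2   0.29  1.93 -0.63  1.    1.88]
```

View pics/c3.png

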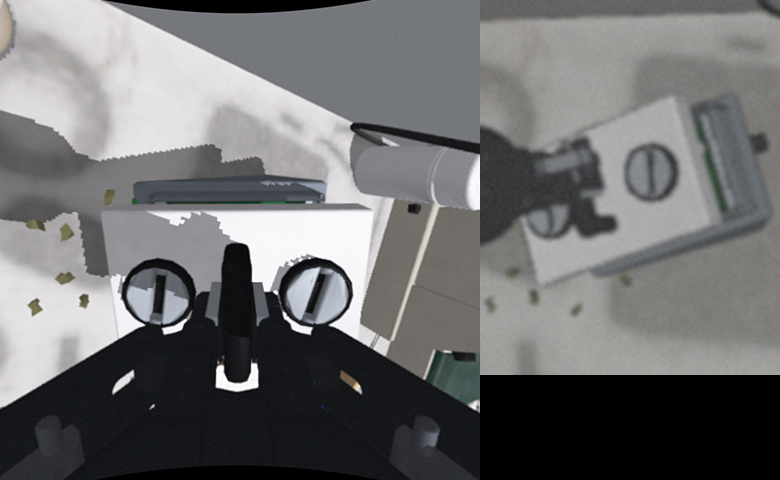

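```bash
python3 - <<'E'
from h import *
import pickle
m=pickle.load(open("pics/w3.pkl","rb"))
p,r,s=tool();M=r.as_matrix()
x,y,z=M.T
for h in (.046,.048,.050):
  print("h",h)
  for n,uv,dz in [("sL",(158+80,293),.013),("sR",(316+80,292),.013),("TL",(104+80,210),.005),("TR",(372+80,208),.005)]:
    o,d=ray(m,uv);q=p+y*(h-dz);w=o+d*(((q-o)@y)/(d@y))-p
    print(n,"toolx",round(w@x*1000,1),"toolz",round(w@z*1000,1))
E
```

```text
h 0.046
sL toolx -42.6 toolz -0.1
sR toolx 45.8 toolz -0.4
TL toolx -70.0 toolz 45.7
TR toolx 75.2 toolz 45.3
h 0.048
sL toolx -43.2 toolz -1.1
sR toolx 46.4 toolz -1.4
TL toolx -70.9 toolz 45.3
TR toolx 76.1 toolz 44.9
h 0.05
sL toolx -43.7 toolz -2.0
sR toolx 47.0 toolz -2.4
TL toolx -71.8 toolz 45.0
TR toolx 77.0 toolz 44.6
```

```bash
cat >> h.py <<'E'
def seat(h,C=C0): return C+N*(.048+h)-.001*YS+.0015*np.array([.97,.244,0])
E
python3 - <<'E'
from h import *
go(seat(.022),RT(YS,-N))
E
```

```text
delta cm [ 0.83 -2.24 -3.95] turn [-0.0018 -0.009  -0.0064] ang deg 0.6 ft [-0.7 -0.7 -4.4] q [ 0.2   0.29  1.93 -0.63  1.    1.88]
```

Emit:
jog_arm:
  delta_pos:
    - [0.3, -0.7, -1.2]
    - [0.6, -1.4, -2.4]
    - [0.8, -2, -3.4]
    - [0.83, -2.24, -3.95]
    - [0.83, -2.24, -3.95]
  turn:
    - [-0.002, -0.009, -0.006]
    - [-0.002, -0.009, -0.006]
    - [-0.002, -0.009, -0.006]
    - [-0.002, -0.009, -0.006]
    - [-0.002, -0.009, -0.006]
  jaw: [0, 0, 0, 0, 0]

```text
time: 5.63
ee_pos: [0.4808, -0.0602, 0.1351]
ee_rot: [-0.426, 0.652, -0.276, 0.564]
ft_force: [-0.6, -0.5, -2.8]
gripper_width: 0.146
```

```bash
python3 - <<'E'
from h import *
go(seat(.022),RT(YS,-N))
r2,m=snapw("w4");t=camera("top")[:,:,::-1];cv2.imwrite("pics/t4.png",t)
go(seat(.022),RT(YS,-N));go(seat(.012),RT(YS,-N))
o=np.zeros((500,780,3),np.uint8);o[:480,:480]=cv2.resize(r2[160:460,160:460],(480,480));o[:500,480:]=cv2.resize(t[200:300,300:360],(300,500),interpolation=cv2.INTER_CUBIC);cv2.imwrite("pics/c4.png",o)
E
```

```text
delta cm [0.04 0.1  0.  ] turn [-0.0003 -0.002  -0.0006] ang deg 0.1 ft [-0.6 -0.5 -2.8] q [ 0.15  0.35  1.98 -0.69  0.89  1.94]
delta cm [-0.02  0.05 -0.08] turn [-0.0002  0.0002 -0.0005] ang deg 0.0 ft [-0.2 -0.5 -3.3] q [ 0.15  0.35  1.97 -0.69  0.89  1.94]
delta cm [ 0.1  -0.44 -0.95] turn [-0.0002  0.0002 -0.0005] ang deg 0.0 ft [-0.2 -0.5 -3.3] q [ 0.15  0.35  1.97 -0.69  0.89  1.94]
```

View pics/c4.png

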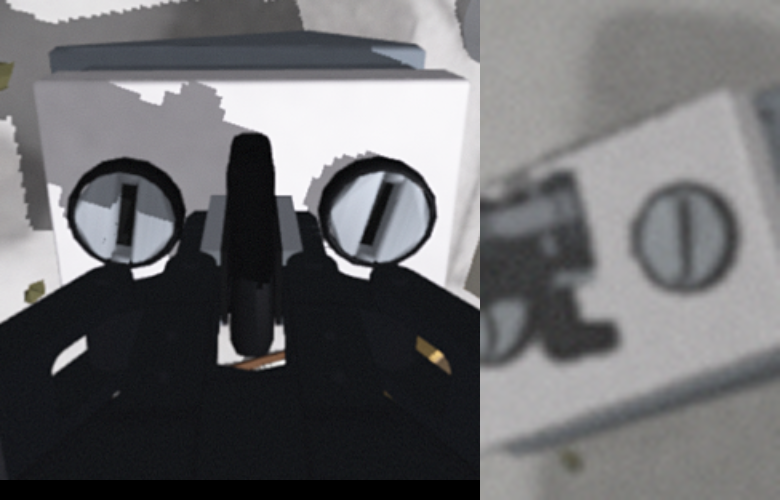

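Emit:
jog_arm:
  delta_pos:
    - [0.03, -0.1, -0.25]
    - [0.05, -0.22, -0.5]
    - [0.08, -0.33, -0.75]
    - [0.1, -0.44, -0.95]
    - [0.1, -0.44, -0.95]
  turn:
    - [0, 0, 0]
    - [0, 0, 0]
    - [0, 0, 0]
    - [0, 0, 0]
    - [0, 0, 0]
  jaw: [0, 0, 0, 0, 0]

```text
time: 6.15
ee_pos: [0.4821, -0.0641, 0.1261]
ee_rot: [-0.426, 0.651, -0.276, 0.564]
ft_force: [-0.1, -0.1, -3.1]
gripper_width: 0.145
```

```bash
python3 - <<'E'
from h import *
go(seat(.012),RT(YS,-N));d=read_state();f=d["ft_force"];print("f in rim x,y,n",np.round([f@XS,f@YS,f@N],1),np.round(d["wrist_torque"],2))
go(seat(.004),RT(YS,-N))
E
```

```text
delta cm [0.02 0.01 0.04] turn [-0.0002 -0.0004 -0.0008] ang deg 0.1 ft [-0.1 -0.1 -3.1] q [ 0.14  0.36  1.99 -0.71  0.87  1.95]
f in rim x,y,n [ 0.1 -1.5 -2.8] [0.55 0.08 0.1 ]
delta cm [ 0.12 -0.38 -0.66] turn [-0.0002 -0.0004 -0.0008] ang deg 0.1 ft [-0.1 -0.1 -3.1] q [ 0.14  0.36  1.99 -0.71  0.87  1.95]
```

Emit:
jog_arm:
  delta_pos:
    - [0.03, -0.1, -0.17]
    - [0.06, -0.2, -0.34]
    - [0.09, -0.3, -0.5]
    - [0.12, -0.38, -0.66]
  turn:
    - [0, 0, 0]
    - [0, 0, 0]
    - [0, 0, 0]
    - [0, 0, 0]
  jaw: [0, 0, 0, 0]

```text
time: 6.48
ee_pos: [0.4833, -0.0679, 0.1193]
ee_rot: [-0.426, 0.651, -0.276, 0.564]
ft_force: [-0.9, -0.5, -3.6]
gripper_width: 0.145
```

```bash
python3 - <<'E'
from h import *
go(seat(.004),RT(YS,-N));d=read_state();f=d["ft_force"];print("f in rim x,y,n",np.round([f@XS,f@YS,f@N],1),np.round(d["wrist_torque"],2))
go(seat(-.002),RT(YS,-N))
E
```

```text
delta cm [0.   0.01 0.03] turn [-0.0002 -0.0006 -0.0008] ang deg 0.1 ft [-0.9 -0.5 -3.6] q [ 0.13  0.38  1.99 -0.72  0.85  1.96]
f in rim x,y,n [ 1.  -1.6 -3.3] [0.51 0.09 0.06]
delta cm [ 0.07 -0.28 -0.49] turn [-0.0002 -0.0006 -0.0008] ang deg 0.1 ft [-0.9 -0.5 -3.6] q [ 0.13  0.38  1.99 -0.72  0.85  1.96]
```

Sliding on freely. Continue slowly to contact.

Emit:
jog_arm:
  delta_pos:
    - [0.02, -0.07, -0.12]
    - [0.04, -0.14, -0.25]
    - [0.06, -0.21, -0.37]
    - [0.07, -0.28, -0.49]
    - [0.07, -0.28, -0.49]
  turn:
    - [0, 0, 0]
    - [0, 0, 0]
    - [0, 0, 0]
    - [0, 0, 0]
    - [0, 0, 0]
  jaw: [0, 0, 0, 0, 0]

```text
time: 6.9
ee_pos: [0.4836, -0.0695, 0.1166]
ee_rot: [-0.427, 0.65, -0.275, 0.565]
ft_force: [-11.9, 15.6, 25.0]
gripper_width: 0.145
```

```bash
python3 - <<'E'
from h import *
go(seat(-.002),RT(YS,-N));d=read_state();f=d["ft_force"];print("f in rim x,y,n",np.round([f@XS,f@YS,f@N],1),np.round(d["wrist_torque"],2))
go(seat(-.005),RT(YS,-N))
E
```

```text
delta cm [ 0.05 -0.12 -0.23] turn [-0.0006  0.002  -0.0001] ang deg 0.1 ft [-11.9  15.6  25. ] q [ 0.13  0.38  2.   -0.73  0.84  1.97]
f in rim x,y,n [ 7.8 -3.2 30.7] [ 0.77  1.04 -0.32]
delta cm [ 0.08 -0.27 -0.49] turn [-0.0006  0.002  -0.0001] ang deg 0.1 ft [-11.9  15.6  25. ] q [ 0.13  0.38  2.   -0.73  0.84  1.97]
```

Emit:
jog_arm:
  delta_pos:
    - [0, 0.05, 0.1]
    - [0, 0.05, 0.1]
    - [0, 0.05, 0.1]
    - [0, 0.05, 0.1]
    - [0, 0.05, 0.1]
    - [-0.4, 1.5, 2.7]
    - [-0.8, 3.2, 5.8]
    - [-1.2, 4.8, 8.7]
    - [-1.2, 4.8, 8.7]
  turn:
    - [0, 0, 0]
    - [0, 0, 0]
    - [0, 0, 0]
    - [0, 0, 0]
    - [0, 0, 0]
    - [0, 0, 0]
    - [0, 0, 0]
    - [0, 0, 0]
    - [0, 0, 0]
  jaw: [0, 45, 45, 45, 45, 45, 45, 45, 45]

```text
time: 7.65
ee_pos: [0.4745, -0.0196, 0.2081]
ee_rot: [-0.429, 0.648, -0.273, 0.567]
ft_force: [1.5, 0.3, 0.3]
gripper_width: 0.45
```

```bash
python3 - <<'E'
from h import *
p,r,s=tool();print(p,s["ft_force"])
r2,m=snapw("w5");t=camera("top")[:,:,::-1];cv2.imwrite("pics/t5.png",t)
sc=camera("scene")[:,:,::-1]
o=np.zeros((580,780,3),np.uint8);o[:480,:480]=cv2.resize(r2[120:420,160:460],(480,480));o[:290,480:]=cv2.resize(t[210:306,290:390],(300,290),interpolation=cv2.INTER_CUBIC);o[290:,480:]=cv2.resize(sc[235:325,280:385],(300,290),interpolation=cv2.INTER_CUBIC);cv2.imwrite("pics/c5.png",o)
E
```

```text
[ 0.47453773 -0.01956866  0.20807633] [1.52182447 0.31779781 0.26711036]
```

View pics/c5.png

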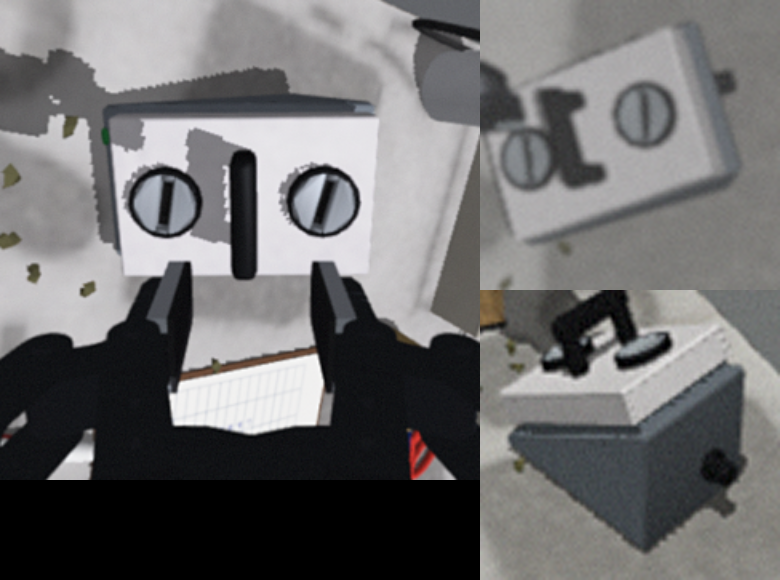

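```bash
python3 - <<'E'
from h import *
import pickle
m=pickle.load(open("pics/w5.pkl","rb"))
P={}
def pl(uv,h,c=C0):
    o,d=ray(m,uv);return o+d*(((c+N*h-o)@N)/(d@N))
for n,uv,h in [("sL",(166,202),.013),("sR",(323,201),.013),("L1",(168,177),.013),("L2",(165,228),.013),("R1",(333,178),.013),("R2",(315,226),.013),("TL",(107,116),.005),("TR",(378,116),.005),("BL",(123,275),.005),("BR",(369,273),.005)]:
    q=pl((160+uv[0]/1.6,120+uv[1]/1.6),h);P[n]=q;e=q-C0;print(n,np.round(q,4),"rim mm",np.round([e@XS*1e3,e@YS*1e3],1))
a=P["sR"]-P["sL"];print(np.linalg.norm(a))
for s in "LR":
    v=P[s+"1"]-P[s+"2"];print(s,"slot angle from rim x deg",np.degrees(np.arctan2(v@YS,-v@XS)))
e=np.array([.4836,-.0695,.1166])-C0;print("tcp at seat rim",np.round([e@XS*1e3,e@YS*1e3,e@N*1e3],1))
print("yaw of screw line in rim",np.degrees(np.arctan2(a@XS,a@YS)))
E
```

```text
sL [ 0.4754 -0.0487  0.0626] rim mm [  1.5 -47.2]
sR [ 0.4942 -0.1231  0.107 ] rim mm [ 1.4 41.4]
L1 [ 0.4899 -0.0467  0.0636] rim mm [-13.  -45.3]
L2 [ 0.46   -0.0513  0.0619] rim mm [ 17.1 -48.7]
R1 [ 0.5082 -0.1241  0.1095] rim mm [-11.9  46.5]
R2 [ 0.4788 -0.1234  0.105 ] rim mm [16.4 37.4]
TL [ 0.5158 -0.0146  0.04  ] rim mm [-46.  -78.6]
TR [ 0.5466 -0.1408  0.115 ] rim mm [-45.1  71.3]
BL [ 0.4227 -0.0391  0.0406] rim mm [ 50.3 -77.5]
BR [ 0.4547 -0.1648  0.1155] rim mm [49.8 72.3]
0.08866313721175464
L slot angle from rim x deg 6.324144170508463
R slot angle from rim x deg 17.851042432789082
tcp at seat rim [-1.4 -1.  48.6]
yaw of screw line in rim -0.05954723431369071
```

Emit:
jog_arm:
  delta_pos:
    - [-0.2, 3, 2]
    - [-0.5, 6, 4]
    - [-0.8, 9, 5.5]
    - [-1, 12, 5.5]
    - [-1.2, 15, 5.5]
  turn:
    - [0.102, 0.026, 0]
    - [0.203, 0.051, 0]
    - [0.305, 0.077, 0]
    - [0.406, 0.102, 0]
    - [0.508, 0.128, 0]
  jaw: [50, 50, 50, 50, 50]

```text
time: 8.22
ee_pos: [0.46, 0.1291, 0.2587]
ee_rot: [0.559, -0.555, 0.436, -0.435]
ft_force: [-0.3, -0.9, -0.4]
gripper_width: 0.499
```

Emit:
jog_arm:
  delta_pos:
    - [0, 0, 0]
    - [0, 0, 0]
    - [0, 0, 0]
    - [0, 0, 0]
    - [0, 0, 0]
    - [0, 0, 0]
    - [0, 0, 0]
    - [0, 0, 0]
    - [0, 0, 0]
    - [0, 0, 0]
  turn:
    - [0, 0, 0.123]
    - [0, 0, 0.246]
    - [0, 0, 0.369]
    - [0, 0, 0.492]
    - [0, 0, 0.615]
    - [0, 0, 0.738]
    - [0, 0, 0.861]
    - [0, 0, 0.984]
    - [0, 0, 1.107]
    - [0, 0, 1.23]
  jaw: [50, 50, 50, 50, 50, 50, 50, 50, 50, 50]

```text
time: 9.05
ee_pos: [0.4591, 0.1278, 0.2564]
ee_rot: [0.707, -0.706, 0.036, -0.029]
ft_force: [0.2, -0.2, 0.3]
gripper_width: 0.499
```

Emit:
jog_arm:
  delta_pos:
    - [0, 0, 0]
    - [0, 0, 0]
    - [0, 0, 0]
    - [0, 0, 0]
    - [0, 0, 0]
    - [0, 0, 0]
    - [0, 0, 0]
    - [0, 0, 0]
    - [0, 0, 0]
    - [0, 0, 0]
  turn:
    - [0, 0, 0.123]
    - [0, 0, 0.246]
    - [0, 0, 0.369]
    - [0, 0, 0.492]
    - [0, 0, 0.615]
    - [0, 0, 0.738]
    - [0, 0, 0.861]
    - [0, 0, 0.984]
    - [0, 0, 1.107]
    - [0, 0, 1.23]
  jaw: [50, 50, 50, 50, 50, 50, 50, 50, 50, 50]

```text
time: 9.88
ee_pos: [0.4583, 0.1266, 0.2541]
ee_rot: [-0.594, 0.596, 0.378, -0.387]
ft_force: [0.8, -0.6, -0.1]
gripper_width: 0.501
```

```bash
python3 - <<'E'
from h import *
Y=np.radians(79.7);tx=np.array([np.cos(Y),np.sin(Y),0])
print(tool()[0]);go(np.array([.4628,.130,.215]),RT(tx,-Z))
E
```

```text
[0.45828729 0.12658948 0.2540922 ]
delta cm [ 0.45  0.34 -3.91] turn [ 0.0105 -0.0076  0.2488] ang deg 14.3 ft [ 0.8 -0.6 -0.1] q [ 0.19  0.17  1.7  -0.01  1.28 -0.95]
```

Emit:
jog_arm:
  delta_pos:
    - [0.2, 0.1, -1.5]
    - [0.4, 0.3, -3]
    - [0.45, 0.34, -3.9]
    - [0.45, 0.34, -3.9]
    - [0.45, 0.34, -3.9]
  turn:
    - [0.01, -0.008, 0.1]
    - [0.01, -0.008, 0.2]
    - [0.01, -0.008, 0.249]
    - [0.01, -0.008, 0.249]
    - [0.01, -0.008, 0.249]
  jaw: [50, 50, 50, 50, 50]

```text
time: 10.3
ee_pos: [0.4617, 0.129, 0.2131]
ee_rot: [0.544, -0.543, -0.451, 0.454]
ft_force: [-0.3, -0.5, -0.3]
gripper_width: 0.498
```

```bash
python3 - <<'E'
from h import *
r2,m=snapw("w6");print(tool()[0])
g=r2.astype(int);mk=((g[...,2]-g[...,1]>60)&(g[...,2]>90)).astype(np.uint8)
n,l,s,c=cv2.connectedComponentsWithStats(mk);i=1+np.argmax(s[1:,4]);print(s[i],c[i])
pr=proj(m,(.4628,.130,.144));print("pred top centre",pr)
x,y=int(pr[0]),int(pr[1]);cv2.imwrite("pics/c6.png",cv2.resize(r2[y-90:y+110,x-130:x+130],(780,600),interpolation=cv2.INTER_CUBIC));print(x-130,y-90)
Y=np.radians(79.7);tx=np.array([np.cos(Y),np.sin(Y),0]);go(np.array([.4628,.130,.126]),RT(tx,-Z))
E
```

```text
[0.46237511 0.12925151 0.21401685]
[ 301  211   31   93 1826] [316.8932092  257.53669222]
pred top centre [317.92020457 267.78589768]
187 177
delta cm [ 0.04  0.07 -8.8 ] turn [ 0.0014 -0.0022  0.0023] ang deg 0.2 ft [ 0.7 -0.8 -1.1] q [ 0.19  0.22  1.76 -0.    1.17 -1.2 ]
```

View pics/c6.png

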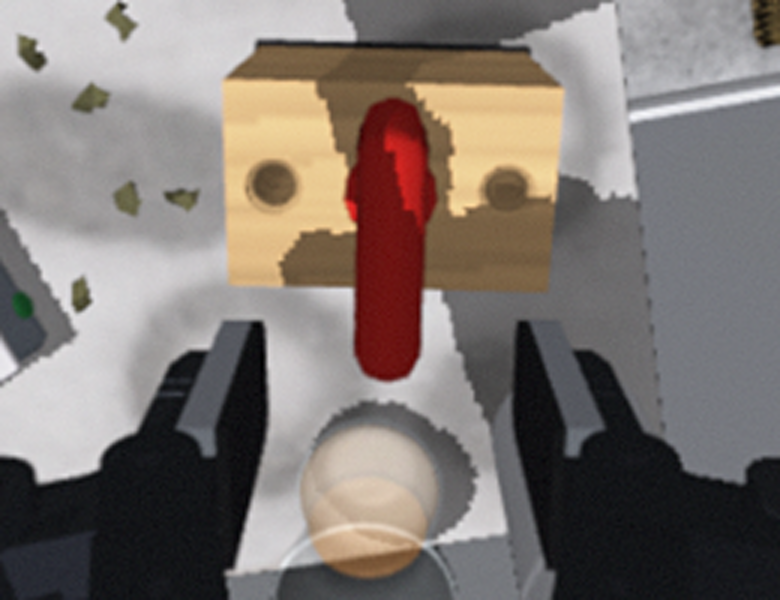

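```bash
python3 - <<'E'
from h import *
import pickle
m=pickle.load(open("pics/w6.pkl","rb"))
for n,uv,z in [("kA",(392,100),.138),("kB",(387,378),.138),("b",(223,80),.08),("b",(563,85),.08),("b",(548,291),.08),("b",(229,285),.08),("h1",(272,183),.08),("h2",(506,188),.08)]:
    print(n,np.round(onz(m,(187+uv[0]/3,177+uv[1]/3),z),4))
E
```

```text
kA [0.4256 0.1367 0.138 ]
kB [0.4915 0.1233 0.138 ]
b [0.4221 0.0891 0.08  ]
b [0.4409 0.1829 0.08  ]
b [0.5021 0.1704 0.08  ]
b [0.4828 0.0763 0.08  ]
h1 [0.454 0.096 0.08 ]
h2 [0.4678 0.1627 0.08  ]
```

Emit:
jog_arm:
  delta_pos:
    - [0, 0, -3]
    - [0, 0.1, -6]
    - [0, 0.1, -8]
    - [0, 0.1, -8.8]
    - [0, 0.1, -8.8]
    - [0, 0.1, -8.8]
    - [0, 0.1, -8.8]
    - [0, 0.1, -8.8]
    - [0, 0.1, -8.8]
    - [0, 0.1, -8.8]
  turn:
    - [0, 0, -0.017]
    - [0, 0, -0.017]
    - [0, 0, -0.017]
    - [0, 0, -0.017]
    - [0, 0, -0.017]
    - [0, 0, -0.017]
    - [0, 0, -0.017]
    - [0, 0, -0.017]
    - [0, 0, -0.017]
    - [0, 0, -0.017]
  jaw: [50, 50, 50, 50, 50, 0, 0, 0, 0, 0]
  squeeze: 110

```text
time: 11.18
ee_pos: [0.4637, 0.1302, 0.1275]
ee_rot: [-0.547, 0.548, 0.448, -0.448]
ft_force: [0.1, -2.5, 7.9]
gripper_width: 0.175
```

```bash
python3 - <<'E'
from h import *
p,r,s=tool();print(p,r.as_matrix().round(4).tolist(),s["ft_force"],s["gripper_width"],s["joint_positions"])
E
```

```text
[0.46372358 0.13024105 0.12751568] [[0.1977, 0.0013, -0.9803], [0.9803, -0.0011, 0.1977], [-0.0009, -1.0, -0.0015]] [ 0.11572581 -2.53669984  7.85628142] 0.17544420371827835 [ 1.87068469e-01  3.22296654e-01  1.87126939e+00 -1.68754700e-03
  9.46917477e-01 -1.18372672e+00]
```

Emit:
jog_arm:
  delta_pos:
    - [0, 0, 1]
    - [0, 0, 4]
    - [0, 0, 7.5]
    - [0, 0, 11]
    - [0, 0, 14.5]
    - [0, 0, 16]
    - [0, 0, 16]
  turn:
    - [0, 0, 0]
    - [0, 0, 0]
    - [0, 0, 0]
    - [0, 0, 0]
    - [0, 0, 0]
    - [0, 0, 0]
    - [0, 0, 0]
  jaw: [0, 0, 0, 0, 0, 0, 0]

```text
time: 11.77
ee_pos: [0.4661, 0.131, 0.2922]
ee_rot: [-0.545, 0.549, 0.451, -0.445]
ft_force: [0.2, 0.3, -0.9]
gripper_width: 0.171
```

```bash
cat >> h.py <<'E'
KL=.1195
def keyR(phi):
    d=-XS*np.cos(phi)+YS*np.sin(phi);return RT(np.cross(N,d),-N)
HL=C0+.0008*XS-.046*YS+.0136*N; HR=C0+.0008*XS+.044*YS+.0136*N
E
python3 - <<'E'
from h import *
p,r,s=tool();print(p)
d,v=go(HR+N*(KL+.045),keyR(.31))
E
```

```text
[0.46610882 0.13099157 0.29222596]
delta cm [  0.91 -17.61  -4.1 ] turn [-0.5175 -0.0825  0.129 ] ang deg 30.9 ft [ 0.2  0.3 -0.9] q [ 0.19  0.15  1.63 -0.    1.35 -1.18]
```

Emit:
jog_arm:
  delta_pos:
    - [0.1, -2.5, 0]
    - [0.2, -5, 0]
    - [0.4, -7.5, 0]
    - [0.5, -10, -0.5]
    - [0.7, -13, -1.5]
    - [0.8, -15.5, -2.8]
    - [0.9, -17.6, -4.1]
    - [0.9, -17.6, -4.1]
    - [0.9, -17.6, -4.1]
  turn:
    - [-0.074, -0.012, 0.018]
    - [-0.148, -0.024, 0.037]
    - [-0.222, -0.035, 0.055]
    - [-0.296, -0.047, 0.074]
    - [-0.37, -0.059, 0.092]
    - [-0.444, -0.071, 0.111]
    - [-0.518, -0.083, 0.129]
    - [-0.518, -0.083, 0.129]
    - [-0.518, -0.083, 0.129]
  jaw: [0, 0, 0, 0, 0, 0, 0, 0, 0]

```text
time: 12.52
ee_pos: [0.4729, -0.0449, 0.2487]
ee_rot: [-0.339, 0.656, 0.377, -0.558]
ft_force: [1.1, 0.2, -0.0]
gripper_width: 0.169
```

```bash
python3 - <<'E'
from h import *
go(HR+N*(KL+.02),keyR(.31))
r2,m=snapw("w7")
go(HR+N*(KL+.02),keyR(.31))
pt=proj(m,tool()[0]-N*KL);ph=proj(m,HR);print("tip pred",pt,"head pred",ph,[np.round(proj(m,HR+k*.014*(-XS*np.cos(.31)+YS*np.sin(.31)))) for k in(-1,1)])
x,y=int((pt[0]+ph[0])/2)-65,int((pt[1]+ph[1])/2)-50;x=max(x,0);y=max(y,0)
cv2.imwrite("pics/c7.png",cv2.resize(r2[y:y+100,x:x+130],(780,600),interpolation=cv2.INTER_CUBIC));print(x,y)
E
```

```text
delta cm [ 0.54 -1.23 -1.91] turn [-0.0003 -0.0057 -0.    ] ang deg 0.3 ft [ 1.1  0.2 -0. ] q [ 0.18  0.19  1.83 -0.57  1.16 -1.08]
delta cm [ 0.38 -1.27 -2.05] turn [-0.0011 -0.0021 -0.0001] ang deg 0.1 ft [ 0.2  0.8 -0.8] q [ 0.18  0.18  1.83 -0.57  1.16 -1.08]
tip pred [316.34144546 246.85300689] head pred [315.33658015 234.08831877] [array([315., 220.]), array([315., 248.])]
250 190
```

View pics/c7.png

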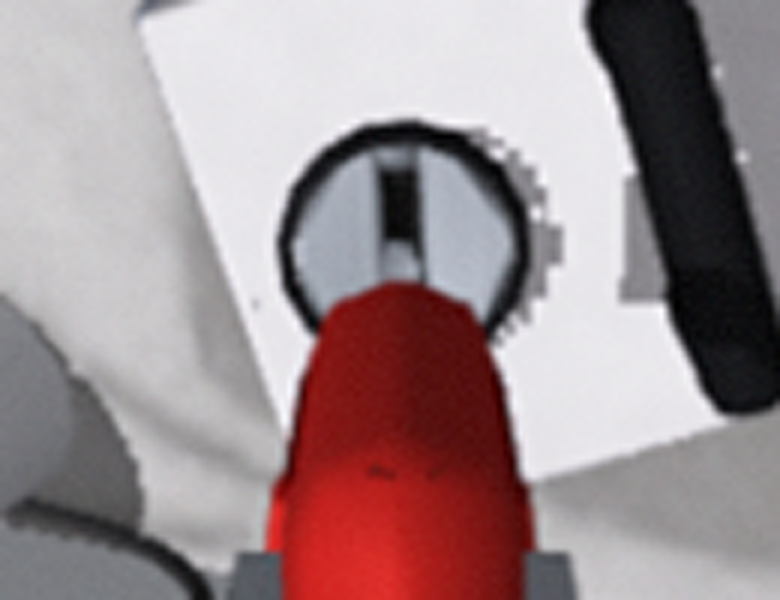

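```bash
python3 - <<'E'
from h import *
import pickle
m=pickle.load(open("pics/w7.pkl","rb"))
p,r,s=tool();x,y,z=r.as_matrix().T
for o in (-.004,-.002,0,.002):
    f=lambda a,b:np.round((proj(m,p+y*b+z*(o+a))-[250,190])*6)
    print(o,"tip far",f(-.010,KL),"14up far",f(-.0115,KL-.014),"tip ctr",f(0,KL),"grip far low",f(-.031,KL-.086),"grip far high",f(-.031,KL-.136),"collar far",f(-.0135,KL-.072))
def pl(u,v,h=.0136):
    o,d=ray(m,(250+u/6,190+v/6));return o+d*(((C0+N*h-o)@N)/(d@N))
q=pl(403,246);e=q-C0;print("head ctr rim",[round(k*1e3,1) for k in(e@XS,e@YS)]); w=q-p;print("head in tool x,z",w@x,w@z)
for n,u,v in[("ringL",280,246),("ringR",532,246),("ringT",403,122),("slotT",398,150)]:
    w=pl(u,v)-p;print(n,round(w@x*1e3,1),round(w@z*1e3,1))
E
```

```text
-0.004 tip far [399. 435.] 14up far [399. 482.] tip ctr [399. 367.] grip far low [398. 946.] grip far high [ 396. 1384.] collar far [398. 714.]
-0.002 tip far [399. 421.] 14up far [399. 468.] tip ctr [399. 353.] grip far low [398. 928.] grip far high [ 396. 1362.] collar far [398. 697.]
0 tip far [399. 408.] 14up far [399. 454.] tip ctr [399. 340.] grip far low [398. 911.] grip far high [ 396. 1340.] collar far [398. 679.]
0.002 tip far [399. 394.] 14up far [399. 440.] tip ctr [399. 326.] grip far low [398. 893.] grip far high [ 396. 1317.] collar far [398. 661.]
head ctr rim [np.float64(3.2), np.float64(41.4)]
head in tool x,z 0.0005918418177797552 0.0017955928659063721
ringL -19.3 1.8
ringR 21.4 1.8
ringT 0.6 22.0
slotT -0.2 17.5
```

```bash
python3 - <<'E'
from h import *
m=camera_model("scene");im=camera("scene")[:,:,::-1];cv2.imwrite("pics/s7.png",im);t=camera_model("top");it=camera("top")[:,:,::-1];cv2.imwrite("pics/t7.png",it)
p,r,s=tool();x,y,z=r.as_matrix().T
for nm,mm,I in(("scene",m,im),("top",t,it)):
    g=I.astype(int);mk=((g[...,2]-g[...,1]>50)&(g[...,2]>70)).astype(np.uint8)
    n,l,st,c=cv2.connectedComponentsWithStats(mk)
    pr=proj(mm,p+y*(KL-.111));print(nm,"pred grip ctr",np.round(pr,1))
    for i in range(1,n):
        if st[i,4]>20 and np.linalg.norm(c[i]-pr)<60: print(st[i],c[i].round(1));pts=np.argwhere(l==i)[:,::-1].astype(np.float32);print(cv2.minAreaRect(pts), "hull",cv2.approxPolyDP(cv2.convexHull(pts.astype(np.int32)),1.5,True)[:,0].tolist())
    for o in(0,.005):
      print(o,"grip corners",[np.round(proj(mm,p+y*(KL-b)+z*(o+a)+x*w),1).tolist() for a,b in((-.031,.086),(.031,.086),(.031,.136),(-.031,.136)) for w in (0.,)],"collar",[np.round(proj(mm,p+y*(KL-.076)+z*(o+a)),1).tolist() for a in(-.0135,.0135)])
    print("d px / mm z",proj(mm,p+z*.001)-proj(mm,p), "tip",proj(mm,p+y*KL))
E
```

```text
scene pred grip ctr [308.3 175.2]
[290 161  36  38 605] [306.9 180.5]
((308.7068786621094, 180.51724243164062), (34.53933334350586, 31.011119842529297), 68.19859313964844) hull [[320, 194], [309, 198], [298, 193], [290, 171], [312, 161], [317, 161], [325, 180]]
0 grip corners [[327.1, 181.6], [298.6, 193.6], [289.0, 168.7], [317.9, 157.0]] collar [[321.0, 189.8], [308.6, 195.1]]
0.005 grip corners [[324.8, 182.5], [296.3, 194.6], [286.6, 169.6], [315.6, 157.9]] collar [[318.7, 190.8], [306.3, 196.1]]
d px / mm z [-0.46401315  0.19080593] tip [328.6989609  228.92618222]
top pred grip ctr [299.8 244.4]
[290 228  19   8 107] [298.4 231.1]
((299.0, 231.5), (7.0, 18.0), 90.0) hull [[308, 233], [295, 235], [290, 232], [290, 229], [306, 229]]
[289 240  29  26 278] [302.9 256.1]
((304.91656494140625, 255.03631591796875), (15.454432487487793, 33.585731506347656), 55.17551040649414) hull [[317, 243], [317, 249], [307, 263], [294, 265], [290, 263], [290, 256], [313, 240]]
0 grip corners [[307.9, 225.7], [308.0, 263.6], [291.2, 264.1], [291.2, 224.2]] collar [[311.0, 236.6], [311.1, 252.9]]
0.005 grip corners [[307.9, 228.8], [308.0, 266.6], [291.2, 267.3], [291.2, 227.4]] collar [[311.1, 239.6], [311.1, 255.9]]
d px / mm z [0.00107852 0.63266609] tip [332.90864633 245.39402323]
```

```bash
python3 - <<'E'
from h import *
import pickle
m=pickle.load(open("pics/w7.pkl","rb"));I=cv2.imread("pics/w7.png").astype(int)
p,r,s=tool();x,y,z=r.as_matrix().T
for o in (0,.002,.004):
    f=lambda a,b:np.round(proj(m,p+y*b+z*(o+a)),1)
    print(o,"tip near",f(.010,KL),"14up near",f(.0115,KL-.014),"grip near low",f(.031,KL-.086),"grip near high",f(.031,KL-.136),"collar near",f(.0135,KL-.072))
for v in range(226,262,2):
    row=I[v,300:334];red=np.where((row[:,2]-row[:,1]>50))[0]+300
    print(v,"red",(red.min(),red.max()) if len(red) else None, "gray",row[8:26].mean(1).astype(int).tolist())
E
```

```text
0 tip near [315.9 237.8] 14up near [315.9 240.9] grip near low [315.4 243.6] grip near high [314.7 283.5] collar near [315.5 265.4]
0.002 tip near [315.9 235.5] 14up near [315.9 238.4] grip near low [315.4 239.9] grip near high [314.7 278.4] collar near [315.5 262.2]
0.004 tip near [315.9 233.1] 14up near [315.9 235.8] grip near low [315.4 236.2] grip near high [314.7 273.2] collar near [315.5 258.9]
226 red None gray [168, 170, 174, 168, 138, 79, 22, 11, 17, 12, 18, 50, 121, 178, 187, 186, 181, 181]
228 red None gray [169, 169, 172, 166, 144, 85, 22, 9, 10, 12, 16, 37, 107, 177, 188, 186, 185, 181]
230 red None gray [169, 165, 172, 168, 146, 97, 78, 93, 88, 74, 57, 38, 103, 174, 185, 189, 185, 186]
232 red None gray [165, 166, 168, 167, 149, 115, 121, 137, 142, 141, 120, 66, 91, 171, 190, 190, 187, 185]
234 red None gray [169, 166, 170, 170, 153, 127, 133, 144, 151, 158, 170, 143, 112, 166, 190, 193, 187, 189]
236 red None gray [163, 167, 167, 172, 157, 129, 116, 115, 120, 125, 130, 116, 85, 146, 194, 196, 191, 190]
238 red (np.int64(311), np.int64(321)) gray [165, 150, 119, 89, 65,
[... 642 characters left out ...]
50 red (np.int64(301), np.int64(331)) gray [57, 54, 52, 52, 52, 49, 53, 49, 48, 41, 42, 38, 42, 39, 36, 37, 40, 37]
252 red (np.int64(301), np.int64(331)) gray [53, 53, 54, 53, 52, 54, 54, 47, 46, 43, 44, 37, 39, 37, 40, 39, 39, 42]
254 red (np.int64(300), np.int64(332)) gray [51, 58, 54, 50, 54, 53, 52, 51, 45, 45, 41, 40, 41, 36, 37, 36, 41, 36]
256 red (np.int64(300), np.int64(332)) gray [56, 53, 57, 54, 53, 55, 51, 50, 49, 45, 38, 39, 40, 41, 41, 39, 37, 42]
258 red (np.int64(300), np.int64(333)) gray [58, 52, 56, 51, 53, 53, 52, 51, 49, 47, 43, 38, 40, 37, 41, 38, 38, 39]
260 red (np.int64(300), np.int64(333)) gray [58, 55, 55, 54, 51, 52, 55, 51, 43, 46, 44, 40, 42, 39, 40, 40, 35, 39]
```

Emit:
jog_arm:
  delta_pos:
    - [0.2, -0.5, -0.9]
    - [0.4, -1, -1.8]
    - [0.55, -1.5, -2.65]
    - [0.6, -1.8, -3.2]
    - [0.63, -1.94, -3.44]
    - [0.63, -1.94, -3.44]
    - [0.63, -1.94, -3.44]
  turn:
    - [0, 0, 0]
    - [0, 0, 0]
    - [0, 0, 0]
    - [0, 0, 0]
    - [0, 0, 0]
    - [0, 0, 0]
    - [0, 0, 0]
  jaw: [0, 0, 0, 0, 0, 0, 0]

```text
time: 13.25
ee_pos: [0.4823, -0.0638, 0.2174]
ee_rot: [-0.338, 0.658, 0.379, -0.555]
ft_force: [0.2, -0.0, -0.8]
gripper_width: 0.174
```

```bash
cat >> h.py <<'E'
def st(H,phi):
    p,r,s=tool();x,y,z=r.as_matrix().T;w=p-N*KL-H
    f=s["ft_force"];t=s["wrist_torque"];print("tip rel head mm: XS,YS,N",np.round([w@XS*1e3,w@YS*1e3,w@N*1e3],1),"f xyn",np.round([f@XS,f@YS,f@N],1),"tq about N",round(t@N,2),"phi",round(np.degrees(np.arctan2(-z@YS,z@XS)),1))
E
python3 - <<'E'
from h import *
st(HR,.31)
r2,m=snapw("w8");I=r2.astype(int)
for v in range(214,246,2):
    row=I[v,300:334];red=np.where((row[:,2]-row[:,1]>50))[0]+300
    print(v,"red",(red.min(),red.max()) if len(red) else None, row[6:28].mean(1).astype(int).tolist())
st(HR,.31)
E
```

```text
tip rel head mm: XS,YS,N [-2.3  0.3  5.8] f xyn [-0.2 -0.3 -0.7] tq about N -0.0 phi 17.8
214 red None [119, 67, 24, 9, 14, 18, 24, 18, 21, 22, 22, 23, 24, 24, 19, 18, 16, 15, 13, 8, 11, 10]
216 red None [17, 21, 22, 28, 34, 39, 46, 69, 83, 82, 74, 76, 78, 76, 86, 96, 63, 47, 35, 23, 19, 20]
218 red None [31, 54, 77, 127, 154, 141, 122, 137, 149, 142, 135, 123, 111, 95, 108, 156, 179, 183, 172, 160, 139, 97]
220 red None [149, 172, 175, 181, 173, 150, 107, 83, 88, 88, 79, 78, 71, 62, 90, 150, 175, 179, 182, 179, 180, 178]
222 red None [176, 174, 174, 175, 172, 152, 112, 50, 10, 10, 17, 24, 20, 20, 57, 132, 179, 183, 171, 175, 178, 179]
224 red None [173, 172, 170, 176, 172, 160, 122, 64, 19, 13, 17, 16, 18, 19, 53, 132, 177, 180, 140, 158, 181, 178]
226 red None [172, 174, 169, 175, 174, 164, 128, 73, 21, 13, 17, 19, 17, 21, 45, 121, 177, 180, 159, 174, 180, 180]
228 red None [173, 169, 168, 171, 173, 164, 130, 74, 20, 10, 8, 16, 15, 20, 40, 116, 147, 116, 109, 116, 130, 129]
230 red None [170, 170, 169, 168, 173, 167, 138, 88, 78, 94, 81, 59, 46, 27, 24, 64, 98, 93, 96, 99, 95, 96]

[... 252 characters left out ...]
 167, 168, 171, 166, 149, 123, 117, 115, 117, 127, 134, 122, 54, 40, 75, 92, 98, 95, 97, 96]
238 red (np.int64(311), np.int64(321)) [170, 167, 161, 155, 121, 86, 59, 50, 46, 38, 38, 37, 32, 34, 36, 38, 47, 69, 88, 94, 95, 99]
240 red (np.int64(306), np.int64(326)) [96, 71, 60, 51, 48, 45, 49, 45, 45, 49, 43, 42, 40, 40, 36, 40, 36, 36, 38, 41, 51, 58]
242 red (np.int64(305), np.int64(328)) [49, 51, 54, 53, 53, 51, 52, 51, 48, 47, 43, 38, 39, 36, 39, 41, 36, 43, 41, 36, 37, 34]
244 red (np.int64(304), np.int64(329)) [55, 55, 56, 52, 51, 49, 48, 48, 49, 48, 46, 40, 40, 37, 35, 38, 37, 38, 38, 39, 37, 38]
tip rel head mm: XS,YS,N [-2.5  0.3  5.9] f xyn [ 0.2 -0.4 -0.5] tq about N -0.06 phi 17.8
```

```bash
python3 - <<'E'
from h import *
import pickle
m=pickle.load(open("pics/w8.pkl","rb"))
p,r,s=tool();x,y,z=r.as_matrix().T
print("proj below tip near",[(o,np.round([proj(m,p+y*(KL+k)+z*(o+.010)) [1] for k in(0,.0059,.0129)],1)) for o in(.004,.006)])
def pl(u,v,h):
    o,d=ray(m,(u,v));q=p+y*h;return o+d*(((q-o)@y)/(d@y))-p
for n,v,h in(("ring outer top",213,KL+.0059),("head edge/slot bevel",217,KL+.0059),("slot floor start",221,KL+.0059),("tip near",229.5,KL)):
    print(n,round(pl(316,v,h)@z*1e3,1))
E
cat > /dev/null <<'E'
E
```

```text
proj below tip near [(0.004, array([227.7, 226. , 224.1])), (0.006, array([225.3, 223.7, 221.8]))]
ring outer top 25.0
head edge/slot bevel 21.7
slot floor start 18.3
tip near 12.5
```

```bash
python3 - <<'E'
import cv2
r=cv2.imread("pics/w8.png");cv2.imwrite("pics/c8.png",cv2.resize(r[195:270,270:370],(800,600),interpolation=cv2.INTER_CUBIC))
E
```

```text
(no output)
```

View pics/c8.png

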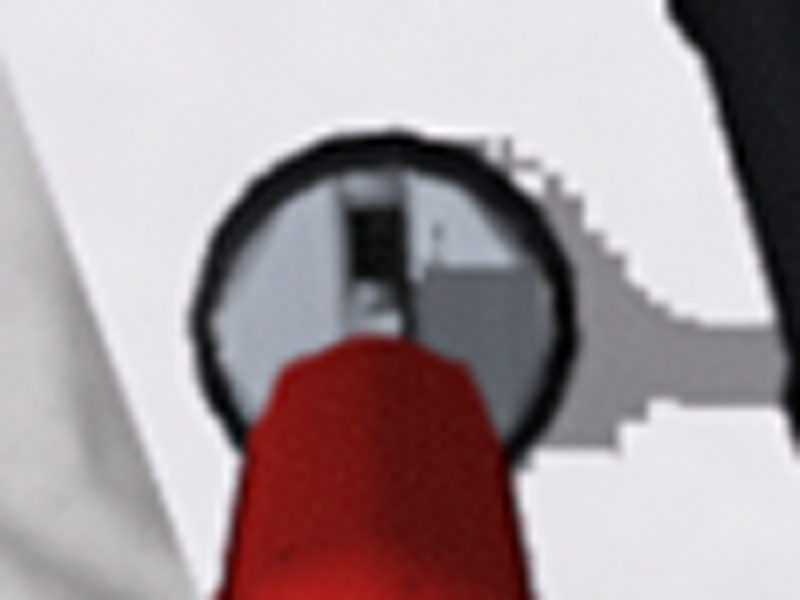

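Emit:
jog_arm:
  delta_pos:
    - [-0.18, 0.03, -0.05]
    - [-0.16, -0.07, -0.22]
    - [-0.13, -0.17, -0.4]
    - [-0.1, -0.27, -0.57]
    - [-0.08, -0.36, -0.75]
    - [-0.06, -0.45, -0.92]
    - [-0.03, -0.55, -1.09]
    - [-0.03, -0.55, -1.09]
  turn:
    - [0, 0, 0]
    - [0, 0, 0]
    - [0, 0, 0]
    - [0, 0, 0]
    - [0, 0, 0]
    - [0, 0, 0]
    - [0, 0, 0]
    - [0, 0, 0]
  jaw: [0, 0, 0, 0, 0, 0, 0, 0]

```text
time: 13.97
ee_pos: [0.4819, -0.0693, 0.2062]
ee_rot: [-0.338, 0.658, 0.379, -0.555]
ft_force: [-0.0, -0.4, -0.9]
gripper_width: 0.171
```

```bash
python3 - <<'E'
from h import *
st(HR,.31);s=read_state();print(s["gripper_width"],s["joint_positions"].round(2))
E
```

```text
tip rel head mm: XS,YS,N [-0.6 -0.7 -6.6] f xyn [ 0.1 -0.1 -0.9] tq about N 0.03 phi 17.8
0.1707293413384671 [ 0.13  0.24  1.89 -0.62  1.03 -1.05]
```

Emit:
jog_arm:
  delta_pos:
    - [0, -0.02, 0.01]
    - [-0.01, -0.04, 0.02]
    - [-0.02, -0.07, 0.04]
    - [-0.03, -0.09, 0.05]
    - [-0.06, -0.12, 0.06]
    - [-0.07, -0.14, 0.07]
    - [-0.1, -0.16, 0.08]
    - [-0.13, -0.18, 0.08]
    - [-0.16, -0.19, 0.09]
    - [-0.18, -0.2, 0.09]
  turn:
    - [0.015, -0.058, -0.104]
    - [0.029, -0.116, -0.208]
    - [0.044, -0.175, -0.312]
    - [0.058, -0.233, -0.416]
    - [0.073, -0.291, -0.52]
    - [0.088, -0.349, -0.624]
    - [0.102, -0.407, -0.727]
    - [0.117, -0.466, -0.831]
    - [0.132, -0.524, -0.935]
    - [0.146, -0.582, -1.039]
  jaw: [0, 0, 0, 0, 0, 0, 0, 0, 0, 0]

```text
time: 14.8
ee_pos: [0.4804, -0.0713, 0.2071]
ee_rot: [-0.493, 0.858, 0.121, -0.084]
ft_force: [0.9, -0.1, -1.9]
gripper_width: 0.172
```

```bash
python3 - <<'E'
from h import *
st(HR,.31);p,r,s=tool();print(s["gripper_width"],s["joint_positions"].round(2));go(p,keyR(1.571))
E
```

```text
tip rel head mm: XS,YS,N [ 1.4  1.1 -6.6] f xyn [-0.9 -0.7 -1.8] tq about N 0.13 phi 86.9
0.17233076851378198 [ 0.12  0.24  1.9  -0.62  1.03  0.15]
delta cm [0. 0. 0.] turn [ 0.0078 -0.0245 -0.0481] ang deg 3.1 ft [ 0.9 -0.1 -1.9] q [ 0.12  0.24  1.9  -0.62  1.03  0.15]
```

Emit:
jog_arm:
  delta_pos:
    - [-0.02, 0, 0]
    - [-0.03, 0, 0]
    - [-0.03, 0, 0]
    - [-0.03, 0, 0]
  turn:
    - [0.012, -0.048, -0.087]
    - [0.022, -0.087, -0.156]
    - [0.03, -0.121, -0.217]
    - [0.03, -0.121, -0.217]
  jaw: [0, 0, 0, 0]

```text
time: 15.13
ee_pos: [0.4799, -0.0715, 0.2071]
ee_rot: [-0.503, 0.862, 0.057, 0.024]
ft_force: [-0.5, 0.0, -0.8]
gripper_width: 0.173
```

```bash
python3 - <<'E'
from h import *
st(HR,.31);p,r,s=tool();print(s["gripper_width"],s["joint_positions"].round(2));go(p,keyR(1.571))
E
```

```text
tip rel head mm: XS,YS,N [ 1.9  1.1 -6.6] f xyn [ 0.5 -0.5 -0.6] tq about N 0.15 phi 101.3
0.17263739502252748 [ 0.12  0.24  1.9  -0.62  1.03  0.41]
delta cm [0. 0. 0.] turn [-0.0217  0.0967  0.1705] ang deg 11.3 ft [-0.5  0.  -0.8] q [ 0.12  0.24  1.9  -0.62  1.03  0.41]
```

Emit:
jog_arm:
  delta_pos:
    - [0, 0, 0]
    - [0, 0, 0]
    - [0, 0, 0]
  turn:
    - [0.01, -0.039, -0.07]
    - [0.018, -0.073, -0.13]
    - [0.018, -0.073, -0.13]
  jaw: [0, 0, 0]

```text
time: 15.38
ee_pos: [0.48, -0.0718, 0.2073]
ee_rot: [-0.505, 0.858, 0.02, 0.088]
ft_force: [0.2, -0.3, 0.7]
gripper_width: 0.174
```

```bash
python3 - <<'E'
from h import *
st(HR,.31)
r2,m=snapw("w9")
E
```

```text
tip rel head mm: XS,YS,N [ 1.8  1.5 -6.6] f xyn [-0.1  0.7  0.4] tq about N 0.57 phi 109.8
```

Emit:
jog_arm:
  delta_pos:
    - [0, 0, 0]
    - [0, 0, 0]
    - [-0.1, 0.5, 0.9]
    - [-0.25, 1, 1.8]
    - [-0.5, 2, 3.5]
    - [-0.5, 2, 3.5]
    - [-0.5, 2, 3.5]
  turn:
    - [-0.01, 0.04, 0.07]
    - [-0.022, 0.087, 0.156]
    - [-0.022, 0.087, 0.156]
    - [-0.022, 0.087, 0.156]
    - [-0.022, 0.087, 0.156]
    - [-0.022, 0.087, 0.156]
    - [-0.022, 0.087, 0.156]
  jaw: [0, 0, 0, 0, 0, 0, 0]

```text
time: 16.02
ee_pos: [0.4758, -0.0512, 0.2427]
ee_rot: [-0.502, 0.862, 0.068, 0.01]
ft_force: [0.1, 0.5, -1.1]
gripper_width: 0.174
```

```bash
python3 - <<'E'
from h import *
st(HR,.31)
r2,m=snapw("w10")
I=r2.astype(int);p,r,s=tool();x,y,z=r.as_matrix().T
print("HR",proj(m,HR),"HL",proj(m,HL),"tip",proj(m,p+y*KL+z*.0025))
def rot(H,phi0): # expected slot-end pixels at several phis
    return [np.round(proj(m,H+k*.011*(-XS*np.cos(phi0)+YS*np.sin(phi0)))).tolist() for k in(-1,1)]
for a in (0.11,.31,1.57): print(a,"R",rot(HR,a),"L",rot(HL,a))
g=r2.mean(2).astype(int)
cx,cy=proj(m,HR).astype(int)
print(g[cy-26:cy+14:2,cx-26:cx+28:2].tolist().__str__().replace("], [","\n"))
E
```

```text
tip rel head mm: XS,YS,N [ 0.9  1.  34.6] f xyn [-0.2 -1.  -0.7] tq about N -0.05 phi 99.3
HR [316.58635437 231.75597643] HL [299.32272661 131.09745871] tip [315.31689192 241.16143014]
0.11 R [[305.0, 232.0], [328.0, 231.0]] L [[286.0, 132.0], [312.0, 130.0]]
0.31 R [[305.0, 230.0], [328.0, 233.0]] L [[286.0, 129.0], [312.0, 133.0]]
1.57 R [[315.0, 220.0], [318.0, 243.0]] L [[297.0, 117.0], [302.0, 144.0]]
[[237, 238, 237, 238, 237, 236, 236, 238, 165, 164, 141, 136, 138, 135, 133, 135, 137, 137, 137, 219, 234, 235, 234, 235, 235, 235, 235
237, 237, 238, 238, 238, 237, 238, 186, 139, 139, 136, 119, 117, 128, 128, 136, 137, 136, 135, 178, 238, 234, 233, 234, 235, 235, 236
237, 237, 237, 238, 237, 238, 187, 133, 111, 65, 28, 11, 11, 17, 17, 28, 82, 126, 135, 134, 133, 209, 235, 233, 234, 234, 234
238, 237, 237, 237, 212, 172, 121, 37, 10, 10, 15, 22, 26, 25, 16, 10, 8, 13, 67, 129, 227, 192, 228, 234, 234, 235, 234
237, 237, 238, 227, 188, 184, 37, 15, 26, 61, 106, 106, 98, 97, 161, 64, 38, 18, 14, 20, 187, 135, 211, 234, 234, 234, 234
237, 237, 239, 195, 100, 19, 13, 80, 168, 140, 160
[... 1121 characters left out ...]
, 177, 158, 62, 71, 79, 83, 169, 190, 186, 187, 192, 189, 138, 48, 117, 237, 235, 235
238, 242, 109, 31, 180, 188, 182, 179, 178, 175, 170, 87, 70, 83, 85, 159, 189, 187, 191, 192, 188, 98, 24, 136, 236, 234, 235
240, 241, 217, 19, 111, 189, 184, 179, 177, 176, 170, 83, 42, 41, 41, 91, 175, 193, 193, 194, 177, 60, 22, 193, 234, 234, 234
238, 238, 236, 48, 38, 151, 194, 180, 158, 90, 44, 35, 38, 38, 40, 36, 37, 84, 142, 194, 148, 16, 118, 241, 234, 235, 235
237, 237, 240, 164, 14, 92, 183, 162, 37, 38, 36, 39, 40, 39, 39, 36, 38, 36, 36, 108, 75, 20, 227, 235, 234, 235, 236
237, 237, 236, 241, 155, 31, 107, 72, 35, 38, 39, 42, 38, 38, 39, 38, 42, 40, 37, 38, 24, 135, 239, 234, 234, 235, 235]]
```

Emit:
jog_arm:
  delta_pos:
    - [-0.2, 0.8, 0]
    - [-0.4, 1.6, 0]
    - [-0.6, 2.6, -0.5]
    - [-0.8, 3.5, -1.2]
    - [-1, 4.4, -2]
    - [-1.2, 5.2, -2.8]
    - [-1.4, 6, -3.4]
    - [-1.6, 6.8, -4]
    - [-1.8, 7.8, -4.6]
    - [-1.8, 7.8, -4.6]
  turn:
    - [-0.015, 0.058, 0.104]
    - [-0.029, 0.116, 0.208]
    - [-0.044, 0.175, 0.312]
    - [-0.058, 0.233, 0.416]
    - [-0.073, 0.291, 0.52]
    - [-0.088, 0.349, 0.624]
    - [-0.102, 0.407, 0.727]
    - [-0.117, 0.466, 0.831]
    - [-0.132, 0.524, 0.935]
    - [-0.146, 0.582, 1.039]
  jaw: [0, 0, 0, 0, 0, 0, 0, 0, 0, 0]

```text
time: 16.9
ee_pos: [0.456, 0.0271, 0.1937]
ee_rot: [-0.377, 0.713, 0.341, -0.482]
ft_force: [0.4, -1.0, -1.3]
gripper_width: 0.171
```

```bash
echo 'HL2=HL-.0007*XS-.0012*YS' >> h.py; python3 - <<'E'
from h import *
st(HL,.11);go(HL2+N*(KL+.006),keyR(.11))
E
```

```text
tip rel head mm: XS,YS,N [ 1.1 -3.4 32.5] f xyn [-0.1  0.3 -1.7] tq about N 0.02 phi 30.0
delta cm [ 0.54 -1.43 -2.18] turn [-0.0524  0.2008  0.3585] ang deg 23.7 ft [ 0.4 -1.  -1.3] q [ 0.35  0.27  1.89 -0.59  1.11 -0.65]
```

Emit:
jog_arm:
  delta_pos:
    - [0.1, -0.2, -0.3]
    - [0.2, -0.5, -0.7]
    - [0.4, -0.9, -1.3]
    - [0.5, -1.2, -1.8]
    - [0.54, -1.43, -2.18]
    - [0.54, -1.43, -2.18]
    - [0.54, -1.43, -2.18]
  turn:
    - [-0.015, 0.058, 0.104]
    - [-0.029, 0.116, 0.208]
    - [-0.044, 0.17, 0.303]
    - [-0.052, 0.2, 0.358]
    - [-0.052, 0.2, 0.358]
    - [-0.052, 0.2, 0.358]
    - [-0.052, 0.2, 0.358]
  jaw: [0, 0, 0, 0, 0, 0, 0]

```text
time: 17.48
ee_pos: [0.4609, 0.0123, 0.1712]
ee_rot: [0.3, -0.6, -0.41, 0.619]
ft_force: [-0.0, -0.1, -0.5]
gripper_width: 0.174
```

```bash
python3 - <<'E'
from h import *
st(HL,.11)
r2,m=snapw("w11");g=r2.mean(2).astype(int)
p,r,s=tool();x,y,z=r.as_matrix().T
print("HL",proj(m,HL).round(1))
print(g[206:248:2,290:346:2].tolist().__str__().replace("], [","\n"))
st(HL,.11)
def pl(u,v,h=KL+.006):
    o,d=ray(m,(u,v));q=p+y*h;return o+d*(((q-o)@y)/(d@y))-p
for v in (208,212,216,220,224,228): print(v,(pl(316,v)@z*1e3).round(1),end=" ")
go(HL2-N*(.0066-KL),keyR(.11))
E
```

```text
tip rel head mm: XS,YS,N [-0.1 -1.2  5.3] f xyn [ 0.1 -0.2 -0.4] tq about N -0.01 phi 6.4
HL [315.1 242.1]
[[231, 233, 232, 233, 234, 234, 233, 233, 232, 231, 232, 232, 232, 233, 234, 233, 233, 233, 233, 232, 232, 232, 232, 232, 232, 232, 231, 232
233, 233, 233, 233, 233, 233, 233, 233, 233, 231, 231, 231, 231, 232, 233, 233, 233, 233, 233, 234, 232, 232, 232, 232, 232, 232, 233, 233
233, 232, 233, 233, 233, 234, 233, 233, 232, 232, 232, 230, 231, 232, 233, 233, 232, 233, 233, 232, 233, 233, 233, 233, 233, 233, 232, 233
228, 236, 234, 233, 233, 233, 233, 232, 232, 231, 230, 230, 230, 232, 232, 232, 232, 233, 233, 233, 233, 233, 233, 233, 233, 233, 232, 233
131, 158, 190, 234, 231, 232, 232, 233, 231, 231, 231, 230, 232, 231, 231, 232, 231, 232, 233, 233, 232, 232, 234, 234, 233, 233, 233, 233
135, 134, 161, 211, 237, 231, 231, 232, 231, 231, 233, 236, 230, 235, 239, 239, 237, 234, 232, 232, 232, 233, 234, 232, 232, 234, 232, 231
136, 134, 134, 130, 130, 217, 231, 234, 235, 219, 168, 99, 38, 38, 55, 57, 73, 151, 188, 231, 232, 233, 233, 233, 234, 232, 233, 232
134, 138, 136, 137, 138,
[... 1291 characters left out ...]
53, 52, 48, 40, 36, 35, 38, 49, 75, 93, 94, 93, 104, 44, 15, 132, 136
139, 105, 16, 120, 173, 168, 169, 110, 55, 57, 56, 55, 52, 46, 38, 38, 37, 41, 39, 42, 96, 95, 92, 102, 36, 24, 138, 137
138, 89, 7, 95, 169, 167, 162, 73, 59, 57, 55, 53, 51, 44, 42, 36, 38, 38, 37, 33, 75, 98, 95, 98, 33, 37, 138, 137
136, 122, 6, 48, 152, 171, 135, 54, 58, 59, 57, 53, 54, 47, 37, 36, 37, 39, 39, 35, 52, 98, 95, 81, 15, 73, 139, 137]]
tip rel head mm: XS,YS,N [-0.5 -1.2  5.7] f xyn [ 0.4 -0.6 -0.6] tq about N 0.01 phi 6.4
208 29.4 212 26.1 216 22.7 220 19.4 224 16.0 228 12.5 delta cm [ 0.17 -0.59 -1.06] turn [-0.0005  0.0006  0.0019] ang deg 0.1 ft [-0.4  0.1 -0.8] q [ 0.31  0.3   1.92 -0.61  1.05 -1.04]
```

Emit:
jog_arm:
  delta_pos:
    - [0.23, 0.09, -0.02]
    - [0.23, 0.09, -0.02]
    - [0.25, -0.01, -0.2]
    - [0.28, -0.11, -0.38]
    - [0.3, -0.21, -0.55]
    - [0.33, -0.31, -0.73]
    - [0.35, -0.41, -0.9]
    - [0.38, -0.51, -1.08]
    - [0.38, -0.51, -1.08]
  turn:
    - [0, 0, 0]
    - [0, 0, 0]
    - [0, 0, 0]
    - [0, 0, 0]
    - [0, 0, 0]
    - [0, 0, 0]
    - [0, 0, 0]
    - [0, 0, 0]
    - [0, 0, 0]
  jaw: [0, 0, 0, 0, 0, 0, 0, 0, 0]

```text
time: 18.28
ee_pos: [0.465, 0.0073, 0.1606]
ee_rot: [0.299, -0.6, -0.41, 0.619]
ft_force: [0.4, 0.4, 0.0]
gripper_width: 0.175
```

```bash
python3 - <<'E'
from h import *
st(HL,.31);s=read_state();print(s["gripper_width"])
E
```

```text
tip rel head mm: XS,YS,N [-2.9 -1.5 -6.8] f xyn [-0.5 -0.2  0.2] tq about N 0.03 phi 6.4
0.1748427160378739
```

Emit:
jog_arm:
  delta_pos:
    - [0, -0.03, 0.01]
    - [0, -0.05, 0.03]
    - [-0.01, -0.08, 0.04]
    - [-0.02, -0.1, 0.05]
    - [-0.03, -0.13, 0.07]
    - [-0.04, -0.15, 0.08]
    - [-0.06, -0.17, 0.08]
    - [-0.08, -0.19, 0.09]
    - [-0.1, -0.21, 0.1]
    - [-0.13, -0.22, 0.11]
  turn:
    - [0.015, -0.058, -0.104]
    - [0.029, -0.116, -0.208]
    - [0.044, -0.175, -0.312]
    - [0.058, -0.233, -0.416]
    - [0.073, -0.291, -0.52]
    - [0.088, -0.349, -0.624]
    - [0.102, -0.407, -0.727]
    - [0.117, -0.466, -0.831]
    - [0.132, -0.524, -0.935]
    - [0.146, -0.582, -1.039]
  jaw: [0, 0, 0, 0, 0, 0, 0, 0, 0, 0]

```text
time: 19.12
ee_pos: [0.464, 0.005, 0.1618]
ee_rot: [-0.479, 0.845, 0.168, -0.169]
ft_force: [1.5, -0.8, -1.1]
gripper_width: 0.171
```

Emit:
jog_arm:
  delta_pos:
    - [-0.03, -0.01, 0]
    - [-0.06, -0.02, 0]
    - [-0.1, -0.02, 0]
    - [-0.12, -0.03, 0]
    - [-0.12, -0.03, 0]
  turn:
    - [0.015, -0.058, -0.104]
    - [0.029, -0.116, -0.208]
    - [0.044, -0.175, -0.312]
    - [0.051, -0.204, -0.364]
    - [0.051, -0.204, -0.364]
  jaw: [0, 0, 0, 0, 0]

```text
time: 19.53
ee_pos: [0.4631, 0.0045, 0.1619]
ee_rot: [-0.503, 0.862, 0.065, 0.011]
ft_force: [1.7, -0.4, -1.8]
gripper_width: 0.172
```

```bash
python3 - <<'E'
from h import *
st(HL,.31);s=read_state();print(s["gripper_width"])
E
```

```text
tip rel head mm: XS,YS,N [-0.3  1.1 -6.8] f xyn [-1.5 -0.2 -1.9] tq about N 0.06 phi 99.6
0.17242207280216054
```

Emit:
jog_arm:
  delta_pos:
    - [-0.02, 0, 0]
    - [-0.03, 0, 0]
    - [-0.03, 0, 0]
    - [-0.03, 0, 0]
  turn:
    - [0.01, -0.039, -0.07]
    - [0.018, -0.073, -0.13]
    - [0.024, -0.097, -0.173]
    - [0.024, -0.097, -0.173]
  jaw: [0, 0, 0, 0]

```text
time: 19.87
ee_pos: [0.4628, 0.0044, 0.1619]
ee_rot: [-0.506, 0.857, 0.015, 0.096]
ft_force: [0.1, -1.3, -1.4]
gripper_width: 0.176
```

```bash
python3 - <<'E'
from h import *
st(HL,.31);s=read_state();print(s["gripper_width"])
E
```

```text
tip rel head mm: XS,YS,N [ 0.   1.1 -6.8] f xyn [ 0.2  0.4 -1.8] tq about N 0.85 phi 110.9
0.1759216823206703
```

Emit:
jog_arm:
  delta_pos:
    - [0, 0, 0]
    - [0, 0, 0]
    - [-0.1, 0.5, 0.9]
    - [-0.25, 1, 1.8]
    - [-0.6, 2.5, 4.3]
    - [-0.9, 3.5, 6]
    - [-0.9, 3.5, 6]
  turn:
    - [-0.01, 0.04, 0.07]
    - [-0.023, 0.092, 0.165]
    - [-0.023, 0.092, 0.165]
    - [-0.023, 0.092, 0.165]
    - [-0.023, 0.092, 0.165]
    - [-0.023, 0.092, 0.165]
    - [-0.023, 0.092, 0.165]
  jaw: [0, 0, 0, 0, 0, 0, 0]

```text
time: 20.45
ee_pos: [0.4556, 0.0413, 0.2247]
ee_rot: [-0.504, 0.861, 0.066, 0.016]
ft_force: [1.1, 0.1, -0.1]
gripper_width: 0.174
```

```bash
python3 - <<'E'
from h import *
st(HL,.31)
r2,m=snapw("w12");g=r2.mean(2)
p,r,s=tool()
H=C0+.0026*XS-.0475*YS+.0136*N
# warp the head plane to a rim-aligned patch (1 px = 0.5 mm, col=XS, row=-YS)
for nm,ys in(("L",-.0475),("R",.0425)):
    c=C0+.0026*XS+ys*YS+.0136*N
    src=np.float32([proj(m,c+a*.02*XS+b*.02*YS) for a,b in((-1,1),(1,1),(1,-1),(-1,-1))])
    W=cv2.warpPerspective(g.astype(np.float32),cv2.getPerspectiveTransform(src,np.float32([[0,0],[40,0],[40,40],[0,40]])),(41,41))
    print(nm,src.round().tolist());print("\n".join(" ".join("%3d"%v for v in row[::2]) for row in W[::2]))
# path to above block, upright as when grasped
R=Ro.from_matrix(np.array([[.1977,.0013,-.9803],[.9803,-.0011,.1977],[-.0009,-1.,-.0015]]))
go(np.array([.4637,.1302,.27]),R)
E
```

```text
tip rel head mm: XS,YS,N [-2.   0.  66.3] f xyn [-1.1  0.1 -0.2] tq about N 0.01 phi 100.0
L [[333.0, 240.0], [296.0, 246.0], [288.0, 209.0], [327.0, 203.0]]
133 133 132  72  36  38  37  35  35  37  36  38  37  37  37  36  54 125 134 133 133
130 133 137 126  62  33  33  35  36  39  38  37  36  35  33  37 100 132 133 133 132
132 134 128  86  29  63  57  34  36  36  38  36  33  38  45  49 115 133 132 132 131
133 127  62  35 117 190 170  93  39  39  38  54  90 123 157  62  46 106 135 133 133
141 107  24 104 189 185 183 117  79  70  60  91 160 168 181 160  47  43 134 142 213
154  28  54 168 185 182 179 112  78  74  48  87 161 165 171 185 130  31 142 239 235
 82  28 114 185 183 181 181 113  72  69  40  90 165 167 170 181 169  61  49 203 235
 33  73 157 186 184 180 182 152  56  55  24  92 164 168 171 173 183 112  16 163 237
 29 115 177 183 181 181 183 159  50  39  36  94 168 168 170 173 179 155  37 132 238
 40 151 183 183 182 178 183 159  48  39  31  92 168 169 172 175 176 178  65  88 231
 54 169 182 182 181 181 181 160  43  36  33  98 168 171 173 174 177 185 120  49 212
 44 172 181 182 17
[... 2079 characters left out ...]
0  38  42  42  41  44  45  45  45  45  48  47  45  46  44  45  45  47
 85  83  83  54  37  43  42  43  43  45  44  45  47  46  47  47  46  45  44  45  43
 85  86  83  47  38  43  44  44  44  43  46  48  47  45  47  46  46  43  44  46  43
 84  85  78  41  37  43  42  44  42  46  44  45  45  46  45  45  47  46  45  44  43
 86  84  73  41  40  43  43  43  44  45  45  47  46  46  45  46  45  46  44  45  43
 83  87  66  38  41  42  45  44  45  43  44  46  44  47  46  46  46  46  45  43  44
 93  82  58  37  41  44  43  43  44  43  46  46  44  48  45  46  45  44  44  47  42
delta cm [0.88 8.97 4.68] turn [0.3447 0.4429 1.2661] ang deg 79.3 ft [ 0.2  0.5 -1.3] q [ 0.38  0.23  1.85 -0.57  1.19  0.55]
```

Emit:
jog_arm:
  delta_pos:
    - [0.1, 0.5, 2]
    - [0.2, 1, 4]
    - [0.3, 2, 4.7]
    - [0.4, 3, 4.7]
    - [0.5, 4, 4.7]
    - [0.6, 5, 4.7]
    - [0.7, 6, 4.7]
    - [0.8, 7, 4.7]
    - [0.9, 8, 4.7]
    - [0.9, 9, 4.7]
  turn:
    - [0.03, 0.039, 0.111]
    - [0.061, 0.078, 0.223]
    - [0.091, 0.117, 0.334]
    - [0.121, 0.156, 0.446]
    - [0.152, 0.195, 0.557]
    - [0.182, 0.234, 0.668]
    - [0.212, 0.273, 0.78]
    - [0.243, 0.312, 0.891]
    - [0.273, 0.351, 1.003]
    - [0.303, 0.39, 1.114]
  jaw: [0, 0, 0, 0, 0, 0, 0, 0, 0, 0]

```text
time: 21.33
ee_pos: [0.4631, 0.1299, 0.2688]
ee_rot: [-0.555, 0.601, 0.411, -0.402]
ft_force: [-0.3, -0.8, -2.0]
gripper_width: 0.175
```

```bash
cat >> h.py <<'E'
RG=Ro.from_matrix(np.array([[.1977,0,-.9803],[.9803,0,.1977],[0,-1.,0]]));PG=np.array([.4637,.1302,.1275])
E
python3 - <<'E'
from h import *
go(PG+[0,0,.095],RG)
E
```

```text
delta cm [ 0.06  0.03 -4.63] turn [0.0425 0.0505 0.1463] ang deg 9.2 ft [-0.3 -0.8 -2. ] q [ 0.23  0.15  1.69 -0.06  1.26 -0.98]
```

Emit:
jog_arm:
  delta_pos:
    - [0, 0, -0.5]
    - [0.05, 0, -1.5]
    - [0.06, 0.03, -3]
    - [0.06, 0.03, -4.2]
    - [0.06, 0.03, -4.6]
    - [0.06, 0.03, -4.6]
  turn:
    - [0.03, 0.035, 0.1]
    - [0.042, 0.05, 0.146]
    - [0.042, 0.05, 0.146]
    - [0.042, 0.05, 0.146]
    - [0.042, 0.05, 0.146]
    - [0.042, 0.05, 0.146]
  jaw: [0, 0, 0, 0, 0, 0]

```text
time: 21.83
ee_pos: [0.4621, 0.1292, 0.2204]
ee_rot: [0.548, -0.547, -0.446, 0.449]
ft_force: [-0.8, -0.3, -0.8]
gripper_width: 0.173
```

```bash
python3 - <<'E'
from h import *
r2,m=snapw("w13")
for f in("w7","w8","w13"):
    I=cv2.imread(f"pics/{f}.png").astype(int)
    for v in (238,242,250,260):
        row=I[v,290:344];red=np.where((row[:,2]-row[:,1]>50))[0]+290;print(f,v,(red.min(),red.max()) if len(red) else None,end=" ")
    print()
print("slot pred",proj(m,(.4622,.1298,.08)),"tip",proj(m,tool()[0]-Z*KL))
I=r2.mean(2).astype(int);print("\n".join(" ".join("%3d"%v for v in row) for row in I[206:240:2,290:346:2]))
go(PG+[0,0,.0],RG)
E
```

```text
w7 238 (np.int64(311), np.int64(321)) w7 242 (np.int64(304), np.int64(328)) w7 250 (np.int64(301), np.int64(331)) w7 260 (np.int64(299), np.int64(333)) 
w8 238 (np.int64(311), np.int64(321)) w8 242 (np.int64(305), np.int64(328)) w8 250 (np.int64(301), np.int64(331)) w8 260 (np.int64(299), np.int64(333)) 
w13 238 (np.int64(310), np.int64(322)) w13 242 (np.int64(304), np.int64(328)) w13 250 (np.int64(301), np.int64(331)) w13 260 (np.int64(300), np.int64(333)) 
slot pred [317.17422987 237.5279914 ] tip [316.9722762  245.64809461]
195 197 183  89  96  99  95  99  95  95  95  93  95  96  96  95  95 149 195 193 194 194 194 193 192 194 194 193
193 193 180  85  97  96  96  93  96  92  94  93  94  93  94  96  94 100 193 191 190 192 190 191 191 189 188 192
189 190 193 100  91  91  92  92  92  93  92  89  91  92  92  90  93  97 192 187 188 188 186 188 187 186 186 186
186 187 189 110  89  90  91  89  89  89  91  97  96  99  96  97  95  91 185 195 196 194 194 194 194 195 194 193
195 195 195 167  92  95  92  93  95  94 100 103 100 101 100 103  99  95 172 189 202 201 200 201 201 201 200 200
204 207
[... 768 characters left out ...]
 104 102
194 202 201 202 201 204 148 103 102  90  69  18  45  61  47  17  40  84  98 105 103 103 103 103 105 103 108 104
199 199 200 198 200 200 189  95 101  94  72  47  70  83  82  47  57  87 101 104 103 105 104 105 103 105 104 105
198 198 199 198 198 200 194 167 102  91  73  77  77  85  95  83  78  89  99 101 103 100 100 101 101 105 101 105
198 198 197 197 196 197 197 198 109  92  76  77  70  74  80  81  77  88  92 100  99  99 100  97  96 100 100 100
198 199 198 198 198 197 198 200 159  87  66  50  48  42  44  42  53  82  97  99  97  98  96  98  98  96  95  95
delta cm [ 0.08  0.07 -9.4 ] turn [ 0.0014 -0.0024  0.0004] ang deg 0.2 ft [ 0.2  0.3 -1. ] q [ 0.19  0.21  1.74 -0.    1.19 -1.19]
```

Emit:
jog_arm:
  delta_pos:
    - [0.08, 0.07, 0]
    - [0.08, 0.07, -0.8]
    - [0.08, 0.07, -1.8]
    - [0.08, 0.07, -3]
    - [0.08, 0.07, -4.5]
    - [0.08, 0.07, -6]
    - [0.08, 0.07, -7.5]
    - [0.08, 0.07, -8.6]
    - [0.08, 0.07, -9.1]
    - [0.08, 0.07, -9.2]
  turn:
    - [0, 0, 0]
    - [0, 0, 0]
    - [0, 0, 0]
    - [0, 0, 0]
    - [0, 0, 0]
    - [0, 0, 0]
    - [0, 0, 0]
    - [0, 0, 0]
    - [0, 0, 0]
    - [0, 0, 0]
  jaw: [0, 0, 0, 0, 0, 0, 0, 0, 0, 0]

```text
time: 22.72
ee_pos: [0.4632, 0.1302, 0.1287]
ee_rot: [0.548, -0.547, -0.446, 0.449]
ft_force: [0.6, -0.8, -1.2]
gripper_width: 0.171
```

```bash
python3 - <<'E'
from h import *
go(PG,RG);print(read_state()["wrist_torque"])
E
```

```text
delta cm [ 0.05  0.   -0.12] turn [ 0.0018 -0.0039  0.0001] ang deg 0.2 ft [ 0.6 -0.8 -1.2] q [ 0.19  0.32  1.87 -0.    0.96 -1.18]
[ 0.0095049   0.01922693 -0.0336231 ]
```

Down freely, 1 mm above rest. Release, then retreat upward.

Emit:
jog_arm:
  delta_pos:
    - [0, 0, -0.1]
    - [0, 0, -0.1]
    - [0, 0, -0.1]
    - [0, 0, -0.1]
    - [0, 0, -0.1]
    - [0, 0, 3]
    - [0, 0, 6.5]
    - [0, 0, 10]
    - [0, 0, 12]
    - [0, 0, 12]
  turn:
    - [0, 0, 0]
    - [0, 0, 0]
    - [0, 0, 0]
    - [0, 0, 0]
    - [0, 0, 0]
    - [0, 0, 0]
    - [0, 0, 0]
    - [0, 0, 0]
    - [0, 0, 0]
    - [0, 0, 0]
  jaw: [0, 45, 45, 45, 45, 45, 45, 45, 45, 45]

```text
time: 23.55
ee_pos: [0.4665, 0.1309, 0.2541]
ee_rot: [-0.546, 0.549, 0.45, -0.446]
ft_force: [1.4, 0.3, 0.2]
gripper_width: 0.449
```

```bash
python3 - <<'E'
from h import *
r2,m=snapw("w14");g=r2.astype(int)
mk=((g[...,2]-g[...,1]>60)&(g[...,2]>90)).astype(np.uint8);n,l,s,c=cv2.connectedComponentsWithStats(mk);i=1+np.argmax(s[1:,4]);print("wrist red",s[i],c[i]);
pts=np.argwhere(l==i)[:,::-1]
print("pred grip ends top",[proj(m,np.array([.461,.130,.144])+k*.031*np.array([.98,-.198,0])).round(1) for k in(-1,1)])
for nm in("scene","top"):
    I=camera(nm)[:,:,::-1];old=cv2.imread(f"pics/{nm}0.png").astype(int);cv2.imwrite(f"pics/{nm}9.png",I)
    for J in(old,I.astype(int)):
        b=(235,180,295,235) if nm=="scene" else (185,240,250,300)
        k=((J[...,2]-J[...,1]>60)&(J[...,2]>90)).astype(np.uint8);q=np.zeros_like(k);q[b[1]:b[3],b[0]:b[2]]=k[b[1]:b[3],b[0]:b[2]]
        n,l,s,c=cv2.connectedComponentsWithStats(q);i=1+np.argmax(s[1:,4]);print(nm,s[i],c[i].round(1),cv2.minAreaRect(np.argwhere(l==i)[:,::-1].astype(np.float32)))
    d=np.abs(I.astype(int)-old).max(2);print("changes at bystanders:",[(d[v0:v1,u0:u1]>60).sum() for u0,v0,u1,v1 in (((295,155,345,240),) if nm=="scene" else ((160,170,252,225),(425,165,475,220)))])
print(tool()[0],read_state()["ft_force"])
E
```

```text
wrist red [ 441   96   20   88 1234] [450.27471637 139.41896272]
pred grip ends top [array([313.1, 201.3]), array([313.5, 276.2])]
scene [254 184  26  28 484] [266.7 195.7] ((266.5, 197.5), (27.0, 25.0), 90.0)
scene [254 184  26  28 335] [267.3 194.9] ((267.445068359375, 197.89306640625), (26.077808380126953, 24.785322189331055), 81.25383758544922)
changes at bystanders: [np.int64(333)]
top [199 251  13  31 204] [205.  266.3] ((205.1083526611328, 266.14483642578125), (6.8559675216674805, 31.26877212524414), 13.392498016357422)
top [215 266   3   7  16] [216.1 268.6] ((216.0, 269.0), (6.0, 2.0), 90.0)
changes at bystanders: [np.int64(227), np.int64(0)]
[0.46265922 0.13012455 0.24844925] [-0.33449447  0.6651706  -0.79605684]
```

```bash
python3 - <<'E'
from h import *
for f in("t5","top9"):
    g=cv2.imread(f"pics/{f}.png").astype(int);k=np.zeros(g.shape[:2],np.uint8);k[200:310,325:385]=((g.min(2)>120)&(g.max(2)-g.min(2)<30))[200:310,325:385]
    print(f,[ (np.where(k[v])[0][[0,-1]].tolist()) for v in (225,240,255) if k[v].any()],[np.where(k[:,u])[0][[0,-1]].tolist() for u in(335,345,355) if k[:,u].any()])
print(read_state()["gripper_width"],read_state()["time"]);print(job_done())
E
```

```text
t5 [[325, 380], [325, 384], [325, 382]] [[200, 307], [200, 309], [200, 308]]
top9 [[325, 384], [325, 384], [325, 382]] [[200, 309], [200, 309], [200, 309]]
0.4504207734500479 23.7
the job is handed in; nothing more can be done
None
```

The job is handed in at 23.7 s robot time, with no verdict reported. The cover is on, both screws are turned to their stops, and the key is back in its block.

- **Cover:** It slid onto the collar without catching. The measured contact force was about 31 N, against the 60 N limit. Pictures from three views showed it flat on the collar, with an even gap all round.
- **Screws:** The blade went into both slots without resistance. I turned each screw until the torque rose well above friction, to 0.57 N m on the upper screw and 0.85 N m on the lower. After withdrawing the key, each slot measured along the slope, which is the locked position.
- **Key:** It went back down its slot freely and I released it about 1 mm above rest. In the scene camera its red outline has the same bounding box as at the start. The gripper then moved clear, to about 12 cm above the release height.

**Checks that failed or were inconclusive:**
- **Cover position at the end:** My last comparison in the top camera failed because the mask also picked up the bench. The seating therefore rests on the pictures after release and on the later slot readings.
- **Key in the top and wrist views:** In the final top image the key search found only a 16-pixel red patch. I put this down to the gripper hiding the key. The final wrist-image search picked up another red object instead.
- **Bystanders:** Pixel changes appeared around the tins and glass in two of the three areas I compared. I took these to be the arm and its shadow and did not verify it. No commanded path was meant to come near them.

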